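# Load a flat bar into a tack-welding jig and hold it home

### The job

Get a flat bar ready for tacking: first raise the jig's stiff spatter shield to about 60 degrees above level and leave it standing there. Then pick up the flat bar that lies across a sawn steel blank, slide one end along the channel under the jig's lip and push until the sprung copper earth shoe at the back is fully in; the shoe would push the bar out again, so finish still gripping the bar and pressing it home, with the shield still up at that angle and the other things on the table left where they are.

Things in the scene. Friction and masses are not known exactly. Their poses are not given: they have to be found in the camera images.
- tack_jig: Tack-welding jig fixed to the table, dark steel base plate 200 x 170 x 6 mm (x = -125 to +75 mm). Origin on the table surface, mid-width of the channel, where the bar's inner end stands when home; +x is the way the bar is pushed in, z up. A fixed foot plate (60 x 88 mm, x = -105 to -45 mm) in front of the channel has its top level with the channel floor, 20 mm above the table.
- lip_mouth (a point): middle of the channel where its straight part and the flat of the lip begin, 23 mm above the table (mid-thickness of a bar lying in it); axes as the jig. Channel 34 mm wide, floor 20 mm and lip's underside 30 mm above the table; guides flare and the lip's edge bends up over the 13 mm in front of this point (lip top 40 mm, with screw heads)
- home (a point): where the middle of the bar's inner end face stands when the bar is fully home; 28 mm past lip_mouth; axes as the jig
- earth_shoe (a joint): Sprung copper block, 26 wide x 8 high mm, in the channel under the lip. Value in m: 0 = pushed out by its spring (its face is 10 mm short of home), 0.010 = fully in, hard stop. It takes about 3 N to start and 7 N fully in, and it pushes the bar back when let go.
- shield (a joint): Spatter shield: grey frame with dark window, 155 x 150 mm, hinged at the back of the jig on two posts 83 mm high. Stiff (about 5 N at the handle), stays where left. Value in rad: 0 = level, closed over the jig, grows as the front rises; 60 degrees = 1.047; opens to 1.9. A 43 mm skirt hangs square from its front edge and closes the mouth when down.
- shield_handle (a point): middle of the shield's handle, a round steel bar 10 mm thick, 100 mm long parallel to the jig's y, 40 mm in front of the shield's front edge and in the shield's plane; 195 mm from the hinge axis; axes turn with the shield (x points from the handle to the hinge)
- shield_hinge (a point): middle of the shield's hinge axis, 70 mm above the table, 45 mm past home; the axis runs along the jig's y
- bar_center (a point): centre of the loose flat steel bar, 220 (x) x 30 (y) x 6 (z) mm, 0.33 kg, plain and the same at both ends; it lies across the rest plate, so its underside is 14 mm above the table; its x runs along its length, z up
- rest_plate: loose sawn steel blank 60 (x) x 88 (y) x 14 mm, lying flat under the middle of the bar, its 60 mm side roughly along the bar; origin at the centre of its underside
- soapstone_holder: bystander: soapstone holder, 11 x 125 x 11 mm, long along y; origin at the centre of its underside
- wrench_17: bystander: combination wrench, 37 x 203 x 10 mm, long along y; origin at the centre of its underside
- weld_magnet: bystander: triangular welding magnet, 77 x 110 x 24 mm; origin at the centre of its underside
- pliers: bystander: pliers, 53 x 168 x 13 mm, long along y; origin at the centre of its underside
- paint_marker: bystander: paint marker, 18 x 126 x 18 mm, long along y; origin at the centre of its underside
- f_clamp: bystander: screw clamp lying on its side, 81 x 278 x 24 mm, long along y; origin at the centre of its underside
- hex_nut_0: bystander: large hexagon nut, 30 x 34 x 16 mm; origin at the centre of its underside

How it is judged (in metres and radians):
On the way, in this order (a step that is already met when the one before it is completed fails the run):
1. the shield stands still between 50 and 70 degrees (value of joint shield between 0.87 and 1.22 rad and velocity of joint shield between -0.05 and 0.05 rad/s), for 0.3 s.
2. the bar lies in the channel with its end at least 10 mm under the lip (y of bar_center in the frame of tack_jig between -0.004 and 0.004 m and z of bar_center in the frame of tack_jig between 0.019 and 0.031 m and angle between the x axis of bar_center and the x axis of tack_jig, either way round below 0.1 rad and value of joint shield between 0.87 and 1.22 rad and x of bar_center in the frame of tack_jig above -0.128 m), for 0.05 s.
At the end, for the whole second after the job is handed in: The shield stands at 50 to 70 degrees; the bar lies straight in the channel under the lip (within 4 mm and about 6 degrees), its end within 2 mm of fully home, holding the earth shoe pressed in (at least 8 of 10 mm, over 4 N), and the fingers still hold the bar (value of joint earth_shoe above 0.008 m and contact force between flat_bar and earth_shoe above 4 N and contact force between the fingers and flat_bar above 3 N and y of bar_center in the frame of tack_jig between -0.004 and 0.004 m and z of bar_center in the frame of tack_jig between 0.019 and 0.031 m and angle between the x axis of bar_center and the x axis of tack_jig, either way round below 0.1 rad and value of joint shield between 0.87 and 1.22 rad and x of bar_center in the frame of tack_jig between -0.113 and -0.106 m); the arm keeps its last pose, push and grip.
It fails at once if another thing on the table is pushed more than 30 mm (distance of any of soapstone_holder, wrench_17, weld_magnet, pliers, paint_marker, f_clamp, hex_nut_0, rest_plate from where it was at the start of the episode above 0.03 m).
It also fails if it takes over 64 s, if anything falls off the work surface, if the arm or the gripper's body presses on something with over 40 N, if the wrist force passes 120 N, or if a joint passes its speed limit or range.

### The arm

A 6-joint arm with a two-finger parallel gripper is mounted at the origin on the work surface; the furniture and walls round the work are solid. World frame = base frame: x ahead of the robot, y to its left, z up, the work surface at z = 0. Lengths are in m, angles in degrees, forces in N, time in s.
With the tool pointing down it reaches from about 0.4 to 0.825 m from the base axis. Payload 7 kg.
Tool frame: the origin (TCP) lies at the very end of the fingers, on their centre line; the grasp point (between the pads) lies 19 mm behind it (ctrl.tcp_to_grasp is the distance from the TCP to the grasp point, in m); z points along the fingers, x is the direction in which the jaws open and shut, and the axes are right-handed (so a half turn about z gives the same grasp; the last joint's range is limited). The gripper opens to 88 mm and grips with 3 to 60 N. Pads are 19 mm wide; open, the fingers measure 130 mm over their backs; the gripper's body (78 mm by 193 mm) begins 47 mm behind the grasp point.
Start: joints at [91.564, 20.546, 0.682, 0, -70.136, -16.507], TCP at [0.174, 0.652, 0.227] pointing down, gripper open.
Joint ranges: [-176.03, 176.03], [-82.01, 121.73], [-58.28, 71.71], [-173.87, 95.51], [-174.79, -0.11], [-173.66, 173.66]. Speed limits (degrees/s): [136.94, 136.94, 172.46, 180, 180, 180].

### API

Orientations are given as [roll, pitch, yaw] about the fixed x, y, z axes, in that order (R = Rz(yaw) Ry(pitch) Rx(roll)).
In Python, from plant import sensors, vision, ticket, ctrl gives the robot as it stands. The module is installed in compiled form; this text tells all that it offers.
- The arm moves only by the tool drive_tool, never from a script. Its argument "moves" is a list of rows, each a list of 6 numbers: the shift along the tool's x, y, z in units of 0.15 m (1.0 is 0.15 m), then the turn, a rotation vector about the tool's x, y, z in units of 60 degrees (1.0 is 60 degrees). In form: [[dx, dy, dz, rx, ry, rz], ...]. A call has 1 to 8 rows; each row is the pose to reach, as a shift and turn from the pose measured when the call began, along the tool's axes at that moment; what a row does not reach only later rows make up. A row lasts 1/10 s, in which the tool goes at most 50 mm and 8.59 degrees, less where a joint would pass 70% of its speed; a pose out of reach is approached as far as the arm can. A call with a number of a shift or a turn outside -1 to 1 is refused whole. A call with a gripper value outside its range is refused whole. "fingers" is the opening, from -1 (shut) to 1 (fully open), set as the call begins (left out, the last holds). The fingers move at their own pace and stop on an object; the grip force is fixed at half the most. Time passes only in rows, so rows that repeat a pose let the fingers close. It gives the time, the measured TCP pose, the force and the opening at its end, in the units of the state.
- sensors.get_obs(): the state, without advancing time (a new reading comes with each control period).
- vision.snapshot(name): name is "scene" or "top" or "wrist"; returns a dict with "pixels" (480x640x3 uint8, red, green, blue), "fx", "fy", "cx", "cy" (pixels), "k1" (the pictures are not rectified: a ray, as slopes to the right and down, at radius r is drawn at 1 + k1 r^2 times it, then the intrinsics apply), "R" (3x3) and "t" (3): a world point X has camera coordinates R X + t. Camera axes: x right, y down, z forward; pixel columns grow to the right and rows downward; lengths in m; the calibration is good to about 2 mm. A picture is of the moment at which its call begins. There is no depth.
- ticket.close_job(): hands the job in, once; it reports no verdict.
The state is a dict: "clock": time; "joint_pos": joint angles; "qvel": joint speeds; "tau": joint torques, N m; "tool_pos": TCP position; "orientation": TCP orientation; "force": force on the tool from outside, world axes, zero at the start; "moment": the same for the moment, N m; "opening": finger opening in m.
Only numpy, scipy, OpenCV 4.12 (cv2) and the standard library are available. Lean on these libraries where they do the work, as an engineer would, in place of code of your own. Each camera call takes 0.05 s, during which the arm holds its last target.

## Working session

There is one attempt and no reset: what is moved stays moved. The work goes in short steps, Python scripts to look and compute and a tool call to move; the robot and the scene stay as the last step left them, time stands still between calls to the robot, and variables do not carry over. Pictures are saved under pics/ and viewed, and the job is handed in when it is done.

Besides the shell and the picture viewer there is one more tool, called after "Emit:" as name(argument=value, ...), one argument or row to a line, values as JSON. drive_tool: Moves the arm, as the interface text tells. Shifts and turns lie within -1 to 1; 1 stands for 0.15 m of shift or 60 degrees of turn. Its arguments: {"type":"object","properties":{"moves":{"type":"array"},"fingers":{"type":"number"}},"required":["moves"]}

```bash
mkdir -p pics; ls
python3 - <<'E'
from plant import sensors, vision, ticket, ctrl
import cv2, json
print(sensors.get_obs(), ctrl.tcp_to_grasp)
for n in ("scene","top","wrist"):
    s=vision.snapshot(n)
    cv2.imwrite(f"pics/{n}0.png",s["pixels"][:,:,::-1])
    print(n,{k:(v.tolist() if hasattr(v,'tolist') else v) for k,v in s.items() if k!="pixels"})
E
```

```text
pics
{'clock': 0.0, 'joint_pos': array([ 9.15643182e+01,  2.05920771e+01,  6.34203834e-01, -1.94252371e-02,
       -7.01367293e+01, -1.65059946e+01]), 'qvel': array([ 0.04343145, -0.0276246 , -0.01300409,  0.05640783,  0.04139845,
        0.04300188]), 'tau': array([-1.19388413e-03, -5.82722390e+01,  2.93061054e+01,  6.99684530e+00,
        7.01167941e-03, -1.68958773e-04]), 'tool_pos': array([0.17395363, 0.6516933 , 0.2256209 ]), 'orientation': array([-1.79990628e+02, -9.58925858e-02, -1.04948300e+02]), 'force': array([-0.47966655,  0.02728411, -0.32833745]), 'moment': array([-0.01836309, -0.0081106 , -0.01276939]), 'opening': 0.08781800189296993} 0.0188
scene {'fx': 552.8247688302597, 'fy': 552.8247688302597, 'cx': 312.5285889570766, 'cy': 239.01720275594528, 'k1': -0.09894514882078827, 'R': [[0.7285001725107014, -0.6850162895620855, -0.0063389026235887115], [-0.5082224609465986, -0.5342328410196857, -0.6755036652494332], [0.45934456439720883, 0.49532610935688426, -0.7373293813134741]], 't': [-0.41688279001094164, 0.37101311669159, 1.6062921361728226]}
top {'fx': 475.0487614041805, 'fy': 475.0487614041805, 'cx': 328.40218953396374, 'cy': 240.15813137332506, 'k1': 0.0025098856027598606, 'R': [[-0.02432568824742138, -0.9995856180894653, -0.015390029239438401], [-0.9895158863910011, 0.02626715930394057, -0.14201530523831954], [0.14236070901453432, 0.011774058382856563, -0.989744815635867]], 't': [0.02559035009940227, 0.5801584691671066, 1.2636726251012846]}
wrist {'fx': 331.82389138991465, 'fy': 331.82389138991465, 'cx': 320.1181807779316, 'cy': 240.02476944593144, 'k1': -0.04282660484138456, 'R': [[-0.25826878101037004, -0.9660712367917915, 0.0018979459937295514], [-0.9201096690239027, 0.2465792722353827, 0.3042973208435997], [-0.2944408832416809, 0.07684417965888224, -0.9525752140006641]], 't': [0.6736123440898607, -0.03917215934766538, 0.39194561761828806]}
```

View pics/scene0.png

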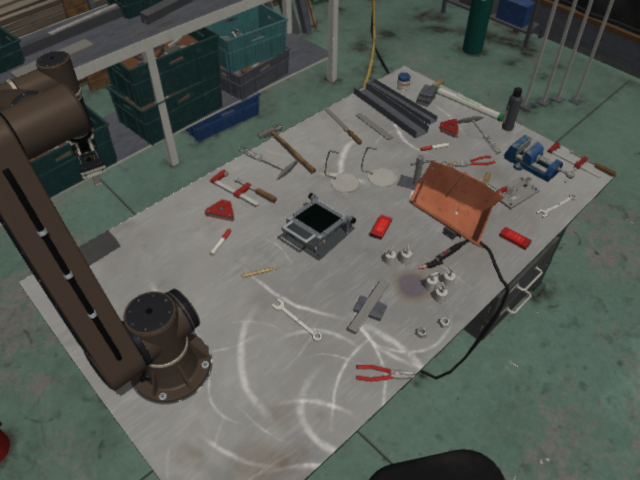

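View pics/top0.png

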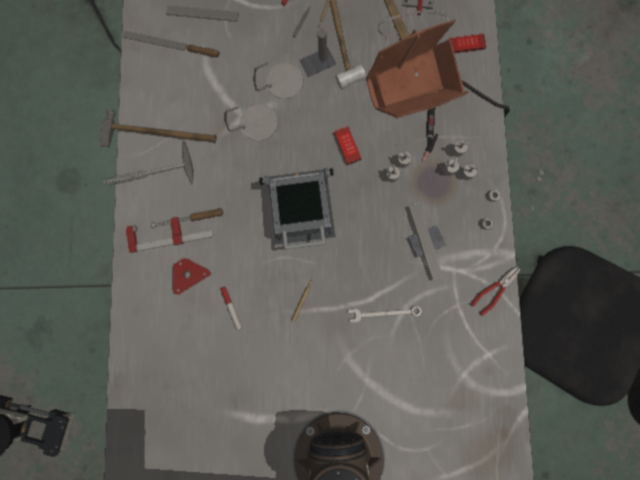

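View pics/wrist0.png

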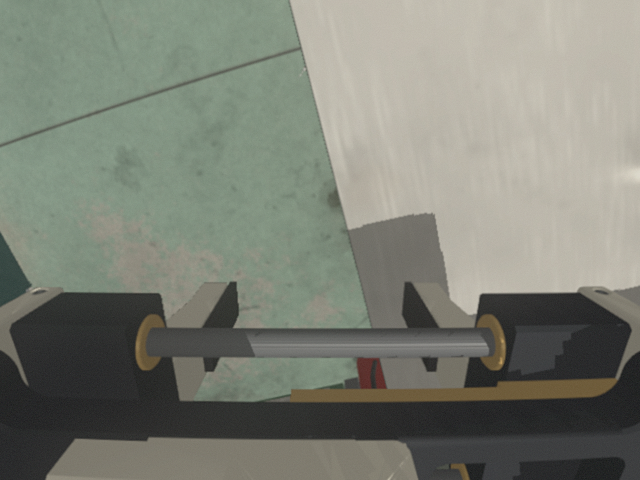

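The scene view shows the closed shield and jig near pixel (320,220) and the bar on its blank at (368,305). In the top view the jig is at (300,210), with the handle at the bottom (302,240), and the bar is at (418,243). I'll zoom in on both.

```bash
cat > h.py <<'E'
import numpy as np, cv2
def K(s): return np.array([[s['fx'],0,s['cx']],[0,s['fy'],s['cy']],[0,0,1]])
def D(s): return np.array([s['k1'],0,0,0,0],float)
def ray(s,uv):
    R=np.array(s['R']);t=np.array(s['t'])
    p=cv2.undistortPoints(np.array(uv,float).reshape(-1,1,2),K(s),D(s)).reshape(-1,2)
    d=np.c_[p,np.ones(len(p))]@R
    return -R.T@t,d
def onz(s,uv,z):
    c,d=ray(s,uv); return c+d*((z-c[2])/d[:,2])[:,None]
def proj(s,P):
    R=np.array(s['R']);t=np.array(s['t'])
    return cv2.projectPoints(np.array(P,float).reshape(-1,1,3),cv2.Rodrigues(R)[0],t,K(s),D(s))[0].reshape(-1,2)
def tri(s1,u1,s2,u2):
    out=[]
    c1,d1=ray(s1,u1);c2,d2=ray(s2,u2)
    for a,b in zip(d1,d2):
        a=a/np.linalg.norm(a);b=b/np.linalg.norm(b)
        k=np.linalg.lstsq(np.c_[a,-b],c2-c1,rcond=None)[0]
        p,q=c1+k[0]*a,c2+k[1]*b
        out.append(np.r_[(p+q)/2,np.linalg.norm(p-q)])
    return np.array(out)
def crop(s,x,y,w,h,f,name):
    im=s['pixels'][y:y+h,x:x+w,::-1]
    cv2.imwrite(name,cv2.resize(im,None,fx=f,fy=f,interpolation=cv2.INTER_CUBIC))
E
python3 - <<'E'
from plant import vision
from h import *
import pickle
t=vision.snapshot("top");s=vision.snapshot("scene")
pickle.dump((t,s),open("s0.pkl","wb"))
crop(t,250,160,100,100,6,"pics/t1.png");crop(t,390,190,80,100,6,"pics/t2.png")
crop(s,270,180,100,90,7,"pics/s1.png");crop(s,330,270,70,70,8,"pics/s2.png")
E
```

```text
(no output)
```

View pics/t1.png

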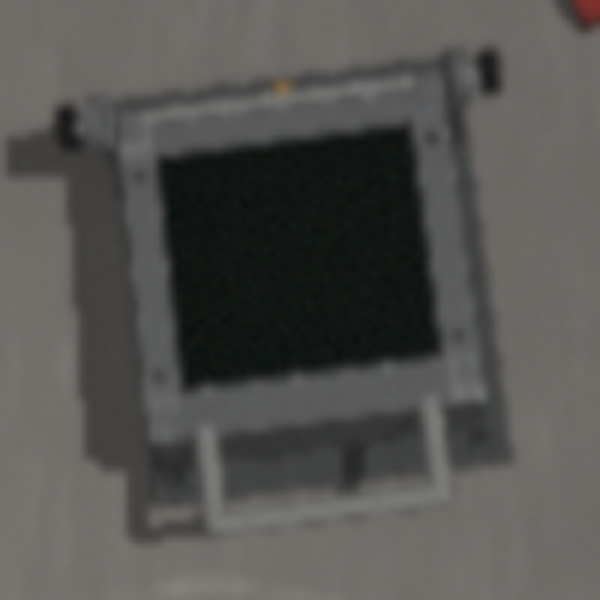

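View pics/t2.png

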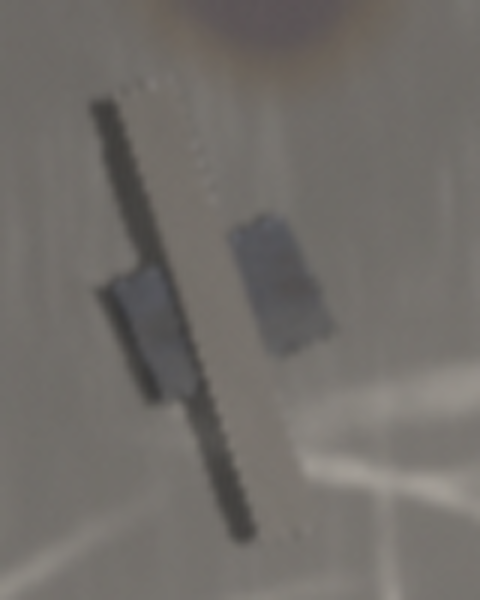

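View pics/s1.png

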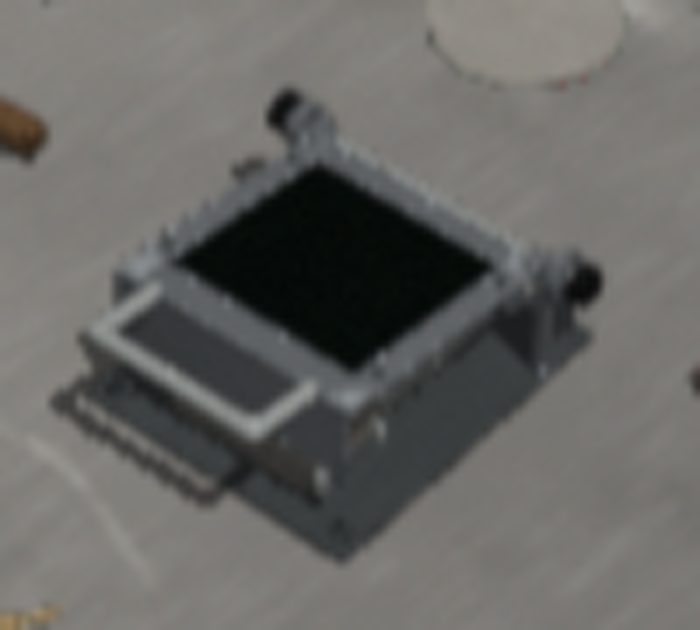

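View pics/s2.png

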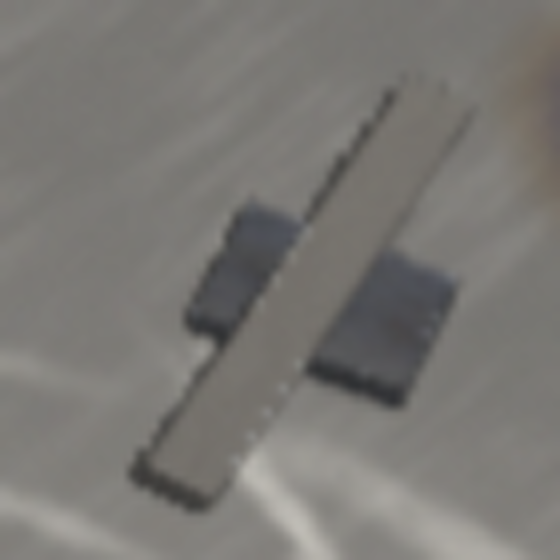

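Run:
```python
from h import *; import pickle
t,s=pickle.load(open("s0.pkl","rb"))
T=lambda a:np.array(a)/6+[250,160]
S=lambda a:np.array(a)/7+[270,180]
np.set_printoptions(precision=4,suppress=True)
ht=T([(213,523),(447,493)]);hs=S([(95,333),(255,430)])
print("handle top z.07",onz(t,ht,.07),"scene",onz(s,hs,.07),"tri",tri(t,ht,s,hs))
kt=T([(68,127),(488,72)]);ks=S([(285,108),(580,280)])
print("knobs",onz(t,kt,.07),onz(s,ks,.07),tri(t,kt,s,ks))
print("corner",onz(t,T([(510,458),(150,505)]),.006),onz(s,S([(343,560)]),.006))
b=np.array([(400,80),(472,110),(215,505),(140,462)])/8+[330,270]
B=onz(s,b,.02);print("bar",B,B.mean(0))
for i in range(4):print(np.linalg.norm(B[i]-B[(i+1)%4]))
v=(B[0]+B[1]-B[2]-B[3]);print("yaw",np.degrees(np.arctan2(v[1],v[0])))
print(proj(t,B), (proj(t,B)-[390,190])*6)
```

```text
handle top z.07 [[0.5606 0.1261 0.07  ]
 [0.5714 0.0211 0.07  ]] scene [[0.5679 0.1388 0.07  ]
 [0.581  0.0383 0.07  ]] tri [[0.5576 0.1247 0.0883 0.0015]
 [0.5671 0.0212 0.0944 0.0021]]
knobs [[ 0.7448  0.1904  0.07  ]
 [ 0.7652 -0.0021  0.07  ]] [[0.7444 0.192  0.07  ]
 [0.7649 0.0011 0.07  ]] [[ 0.7438  0.1905  0.0715  0.0012]
 [ 0.7633 -0.0016  0.0736  0.002 ]]
corner [[ 0.5962 -0.0077  0.006 ]
 [ 0.5783  0.1623  0.006 ]] [[ 0.5929 -0.01    0.006 ]]
bar [[ 0.6694 -0.2167  0.02  ]
 [ 0.679  -0.2472  0.02  ]
 [ 0.4681 -0.3055  0.02  ]
 [ 0.4614 -0.2726  0.02  ]] [ 0.5695 -0.2605  0.02  ]
0.031951208677269465
0.21878821905310844
0.0335553434243242
0.21531632192794467
yaw 15.234123847225373
[[408.6072 207.9019]
 [419.2828 204.2607]
 [444.4533 278.7249]
 [432.6045 281.4579]] [[111.6429 107.4111]
 [175.6968  85.5644]
 [326.7198 532.3497]
 [255.6272 548.7477]]
```

The bar is at about (0.570, -0.261), yaw 15.2°. The jig's home point is at about (0.710, 0.090), yaw 6°. The handle is at about (0.562, 0.074, 0.09). The shield seems to stand a few degrees open.

```bash
cat >> h.py <<'E'
from scipy.spatial.transform import Rotation as Ro
def moveto(p,rpy):
    "tool-frame shift (units) and rotvec (units) from the measured pose to pose p,rpy"
    from plant import sensors
    o=sensors.get_obs(); R0=Ro.from_euler('xyz',o['orientation'],degrees=True)
    R1=Ro.from_euler('xyz',rpy,degrees=True)
    sh=R0.inv().apply(np.array(p)-o['tool_pos'])/.15
    rv=(R0.inv()*R1).as_rotvec(degrees=True)/60
    print("pose",o['tool_pos'].round(4),o['orientation'].round(2),"F",o['force'].round(1),"t",round(o['clock'],2))
    print("shift",sh.round(3),"turn",rv.round(3))
E
python3 - <<'E'
from plant import sensors,vision
from h import *
o=sensors.get_obs();w=vision.snapshot("wrist")
R=np.array(w['R']);c=-R.T@np.array(w['t'])
R0=Ro.from_euler('xyz',o['orientation'],degrees=True)
print("cam in tool",R0.inv().apply(c-o['tool_pos']), R0.inv().apply(R[2]))
moveto([.5615,.073,.2],[180,0,-174])
print(o['clock'])
E
```

```text
cam in tool [ 0.00047515 -0.08226714 -0.15825534] [2.64459482e-04 3.04415734e-01 9.52539233e-01]
pose [0.174  0.652  0.2262] [-1.7999e+02 -4.0000e-02 -1.0495e+02] F [-0.4 -0.6 -0.6] t 0.3
shift [ 3.063 -3.491  0.177] turn [-0.    -0.     1.151]
0.25
```

Emit:
drive_tool(
  moves=[
    [0.88, -1, 0, 0, 0, 0.3],
    [0.88, -1, 0, 0, 0, 0.3],
    [0.88, -1, 0, 0, 0, 0.3],
    [0.88, -1, 0, 0, 0, 0.3],
    [0.88, -1, 0, 0, 0, 0.3],
  ],
)

```text
clock: 0.8
tool_pos: [0.2869, 0.4814, 0.227]
orientation: [-180.0, -0.0, -123.1]
force: [-0.6, 1.7, 0.7]
opening: 0.0879
```

```bash
python3 -c "
from h import *
moveto([.5615,.073,.2],[180,0,-174])"
```

```text
pose [0.2869 0.4814 0.227 ] [-1.7999e+02 -4.0000e-02 -1.2314e+02] F [-0.6  1.7  0.7] t 0.8
shift [ 1.279 -3.021  0.181] turn [-0.    -0.     0.848]
```

Emit:
drive_tool(
  moves=[
    [0.42, -1, 0.05, 0, 0, 0.3],
    [0.42, -1, 0.05, 0, 0, 0.3],
    [0.42, -1, 0.05, 0, 0, 0.3],
    [0.42, -1, 0.05, 0, 0, 0.3],
    [0.42, -1, 0.05, 0, 0, 0.3],
  ],
)

```text
clock: 1.3
tool_pos: [0.3791, 0.3446, 0.2198]
orientation: [-180.0, -0.0, -141.3]
force: [-0.6, -0.2, -0.5]
opening: 0.0879
```

```bash
python3 -c "
from h import *
moveto([.5615,.073,.2],[180,0,-174])"
```

```text
pose [0.3791 0.3446 0.2198] [-1.7998e+02 -3.0000e-02 -1.4131e+02] F [-0.6 -0.2 -0.5] t 1.3
shift [ 0.183 -2.174  0.133] turn [-0.    -0.     0.545]
```

Emit:
drive_tool(
  moves=[
    [0.08, -1, 0.07, 0, 0, 0.3],
    [0.08, -1, 0.07, 0, 0, 0.3],
    [0.08, -1, 0.07, 0, 0, 0.3],
    [0.08, -1, 0.07, 0, 0, 0.3],
    [0.08, -1, 0.07, 0, 0, 0.3],
  ],
)

```text
clock: 1.8
tool_pos: [0.464, 0.2196, 0.2092]
orientation: [-180.0, -0.0, -159.4]
force: [-0.6, -0.5, 0.3]
opening: 0.0877
```

```bash
python3 -c "
from h import *
moveto([.5615,.073,.2],[180,0,-174])"
```

```text
pose [0.464  0.2196 0.2092] [-1.7998e+02 -2.0000e-02 -1.5943e+02] F [-0.6 -0.5  0.3] t 1.8
shift [-0.265 -1.143  0.062] turn [-0.    -0.     0.243]
```

Emit:
drive_tool(
  moves=[
    [-0.25, -1, 0.06, 0, 0, 0.24],
    [-0.25, -1, 0.06, 0, 0, 0.24],
    [-0.25, -1, 0.06, 0, 0, 0.24],
    [-0.25, -1, 0.06, 0, 0, 0.24],
    [-0.25, -1, 0.06, 0, 0, 0.24],
  ],
  fingers=-0.35,
)

```text
clock: 2.3
tool_pos: [0.5522, 0.0926, 0.1998]
orientation: [-180.0, -0.1, -173.9]
force: [-0.9, 0.5, 0.0]
opening: 0.0536
```

Run:
```python
from h import *
from plant import vision
import pickle
moveto([.5615,.073,.2],[180,0,-174])
w=vision.snapshot("wrist");pickle.dump(w,open("w1.pkl","wb"))
cv2.imwrite("pics/w1.png",w['pixels'][:,:,::-1])
t=vision.snapshot("top");s=vision.snapshot("scene");pickle.dump((t,s),open("s1.pkl","wb"))
crop(s,240,150,150,120,5,"pics/s3.png")
```

```text
pose [0.5522 0.0926 0.1998] [-1.7996e+02 -5.0000e-02 -1.7388e+02] F [-0.9  0.5  0. ] t 2.3
shift [-0.048 -0.137 -0.001] turn [-0.001 -0.001  0.002]
```

View pics/w1.png

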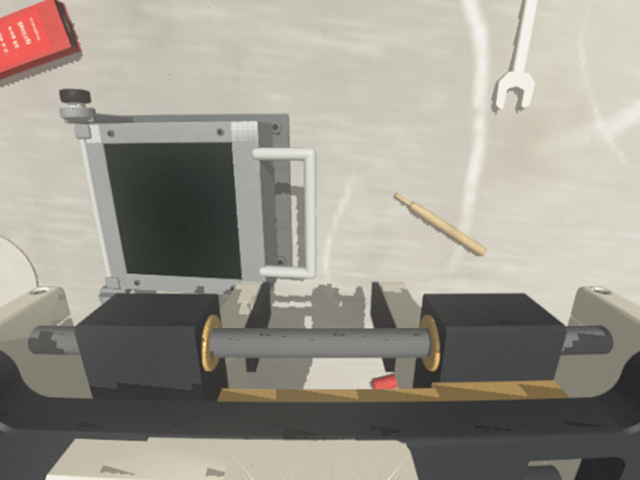

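View pics/s3.png

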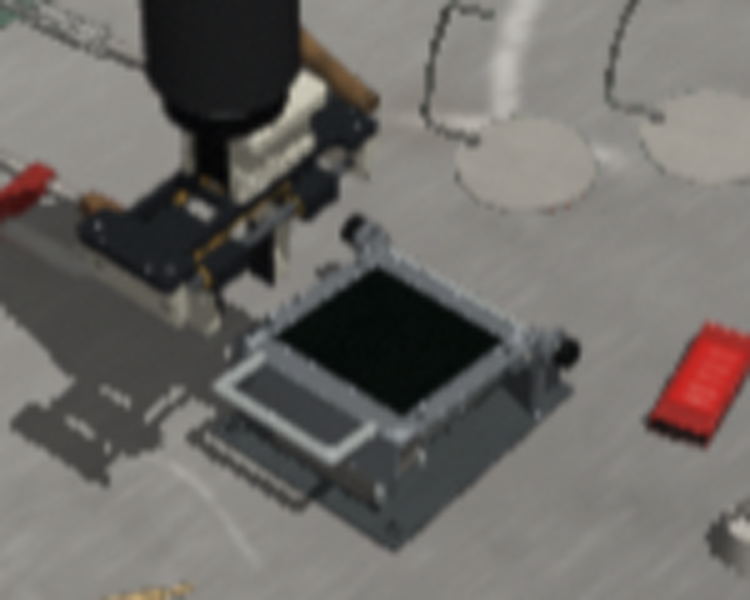

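The wrist view shows the handle as a white bar from (309,152) to (309,274). The jig lies to its left.

Run:
```python
from h import *
import pickle
np.set_printoptions(precision=4,suppress=True)
w=pickle.load(open("w1.pkl","rb"));t,s=pickle.load(open("s1.pkl","rb"))
hw=[(309,274),(309,153)]; hs=[(284.2,227.8),(306.6,241.2)]
print(tri(w,hw,s,hs)); print(tri(w,hw,t,[(285.5,247.2),(324.5,242.2)]))
for z in(.08,.09,.1):print(z,onz(w,hw,z))
```

```text
[[0.5583 0.1263 0.0867 0.0043]
 [0.5678 0.0239 0.0926 0.0015]]
[[0.5572 0.1234 0.098  0.0007]
 [0.5663 0.0219 0.1089 0.0033]]
0.08 [[0.5573 0.1314 0.08  ]
 [0.5676 0.0251 0.08  ]]
0.09 [[0.5574 0.127  0.09  ]
 [0.5673 0.0245 0.09  ]]
0.1 [[0.5575 0.1227 0.1   ]
 [0.567  0.024  0.1   ]]
```

Emit:
drive_tool(
  moves=[
    [-0.045, -0.13, 0.3, 0, 0, 0],
    [-0.045, -0.13, 0.3, 0, 0, 0],
    [-0.045, -0.13, 0.3, 0, 0, 0],
    [-0.045, -0.13, 0.3, 0, 0, 0],
  ],
  fingers=-0.5,
)

```text
clock: 2.85
tool_pos: [0.5608, 0.0767, 0.157]
orientation: [180.0, 0.1, -173.6]
force: [0.3, 0.3, 0.7]
opening: 0.0222
```

Run:
```python
from h import *
from plant import vision,sensors
moveto([.5613,.0744,.08],[180,0,-174])
print(sensors.get_obs()['opening'])
w=vision.snapshot("wrist")
cv2.imwrite("pics/w2.png",w['pixels'][:,:,::-1])
```

```text
pose [0.5608 0.0767 0.157 ] [ 1.8000e+02  1.2000e-01 -1.7362e+02] F [0.3 0.3 0.7] t 2.85
shift [-0.    -0.016  0.514] turn [0.    0.002 0.006]
0.022240131438624265
```

View pics/w2.png

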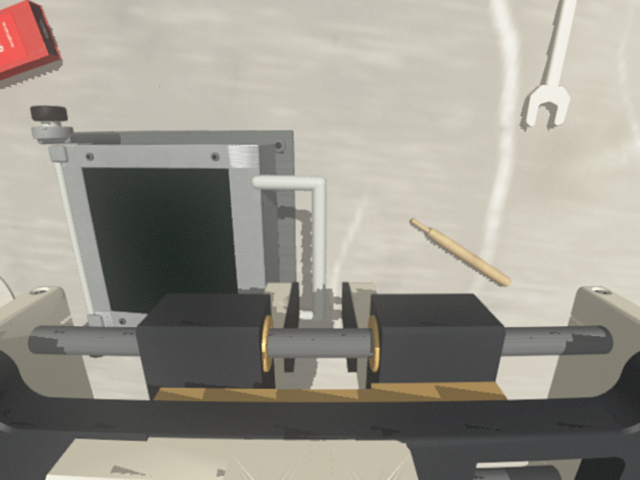

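The handle, at column 320, lines up between the pads. I'll go down in two steps, watching the force.

Emit:
drive_tool(
  moves=[
    [0, -0.015, 0.15, 0, 0, 0],
    [0, -0.015, 0.3, 0, 0, 0],
    [0, -0.015, 0.4, 0, 0, 0],
    [0, -0.015, 0.51, 0, 0, 0],
    [0, -0.015, 0.51, 0, 0, 0],
  ],
)

```text
clock: 3.4
tool_pos: [0.5606, 0.0747, 0.08]
orientation: [-180.0, 0.1, -173.6]
force: [0.1, 0.4, -0.3]
opening: 0.0219
```

Emit:
drive_tool(
  moves=[
    [0, 0, 0, 0, 0, 0],
    [0, 0, 0, 0, 0, 0],
    [0, 0, 0, 0, 0, 0],
  ],
  fingers=-1,
)

```text
clock: 3.7
tool_pos: [0.5624, 0.0755, 0.0816]
orientation: [179.9, 0.3, -173.6]
force: [3.4, 0.6, 0.8]
opening: 0.0091
```

Run:
```python
from h import *
from plant import vision,sensors
moveto([.5613,.0744,.08],[180,0,-174])
s=vision.snapshot("scene")
crop(s,240,150,150,120,5,"pics/s4.png")
```

```text
pose [0.5624 0.0755 0.0816] [ 179.95    0.28 -173.57] F [3.4 0.6 0.8] t 3.7
shift [ 0.008 -0.007  0.01 ] turn [0.001 0.005 0.007]
```

View pics/s4.png

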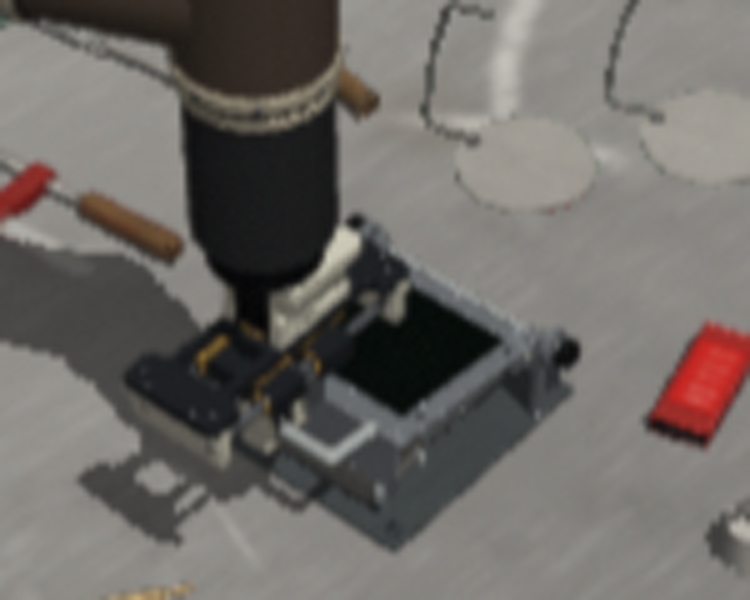

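The grip on the handle is firm. I'll swing it along the arc about the hinge.

Emit:
drive_tool(
  moves=[
    [-0.013, 0, -0.09, 0, 0, 0],
    [-0.033, 0, -0.178, 0, 0, 0],
    [-0.059, 0, -0.265, 0, 0, 0],
    [-0.091, 0, -0.35, 0, 0, 0],
    [-0.128, 0, -0.433, 0, 0, 0],
    [-0.172, 0, -0.513, 0, 0, 0],
    [-0.22, 0, -0.589, 0, 0, 0],
    [-0.22, 0, -0.589, 0, 0, 0],
  ],
)

```text
clock: 4.55
tool_pos: [0.5947, 0.0789, 0.171]
orientation: [179.9, 0.3, -173.6]
force: [-1.8, 0.9, 2.1]
opening: 0.0092
```

Run:
```python
from h import *
from plant import vision,sensors
moveto([.5615+.096,.0855,.22],[180,0,-174])
print(sensors.get_obs()['moment'])
s=vision.snapshot("scene")
crop(s,240,150,150,120,5,"pics/s5.png")
```

```text
pose [0.5947 0.0789 0.171 ] [ 179.94    0.26 -173.6 ] F [-1.8  0.9  2.1] t 4.55
shift [-0.422 -0.003 -0.325] turn [0.001 0.004 0.007]
[ 0.08318446  0.94978279 -0.06823852]
```

View pics/s5.png

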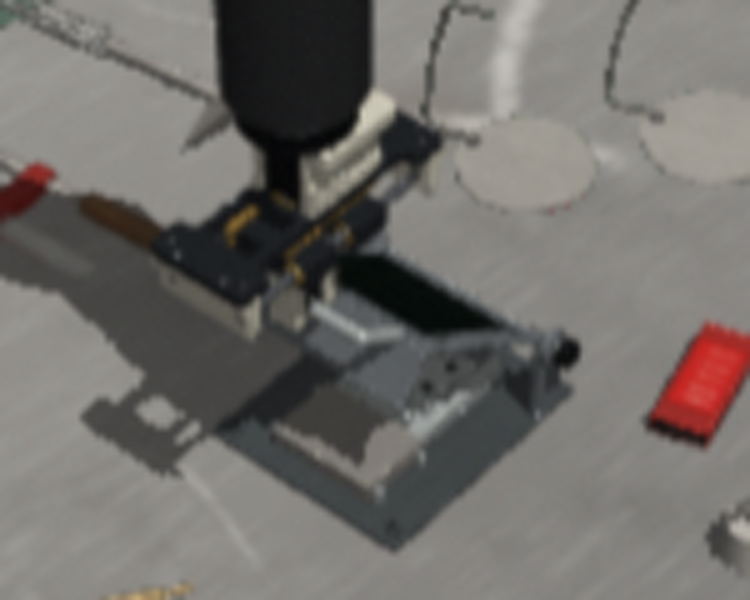

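Emit:
drive_tool(
  moves=[
    [-0.054, 0, -0.073, 0, 0, 0],
    [-0.113, 0, -0.142, 0, 0, 0],
    [-0.176, 0, -0.207, 0, 0, 0],
    [-0.244, 0, -0.267, 0, 0, 0],
    [-0.316, 0, -0.322, 0, 0, 0],
    [-0.392, 0, -0.372, 0, 0, 0],
    [-0.461, 0, -0.411, 0, 0, 0],
    [-0.461, 0, -0.411, 0, 0, 0],
  ],
)

```text
clock: 5.4
tool_pos: [0.662, 0.0861, 0.2342]
orientation: [180.0, 0.2, -173.6]
force: [-8.3, -0.3, 12.1]
opening: 0.0093
```

Run:
```python
from h import *
from plant import vision,sensors
o=sensors.get_obs();print(o['tool_pos'],o['force'],o['moment'])
s=vision.snapshot("scene")
crop(s,240,130,150,120,5,"pics/s6.png")
```

```text
[0.66196725 0.08609442 0.23418999] [-8.27066127 -0.2607718  12.08186497] [-0.04310866  3.18865192 -0.05162161]
```

View pics/s6.png

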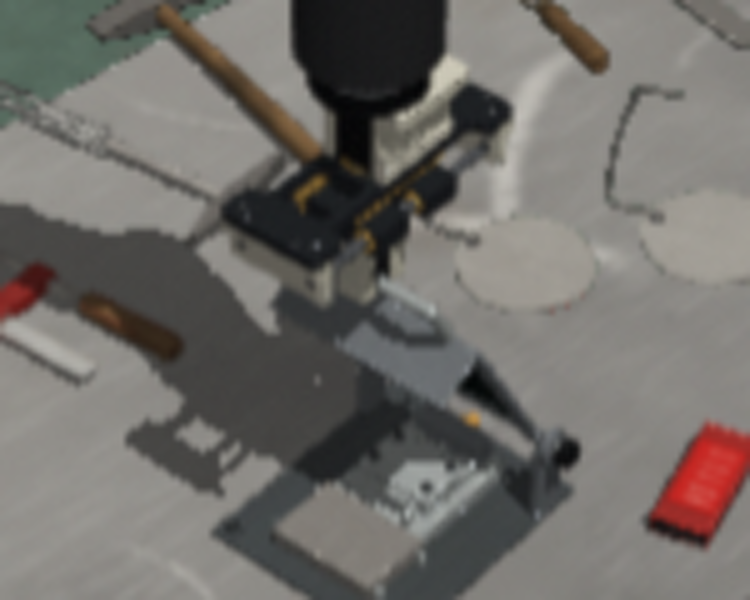

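The shield is at about 62°. I'll let go and lift straight out.

Emit:
drive_tool(
  moves=[
    [0, 0, 0, 0, 0, 0],
    [0, 0, 0, 0, 0, 0],
    [0, 0, -0.1, 0, 0, 0],
    [0, 0, -0.3, 0, 0, 0],
    [0, 0, -0.5, 0, 0, 0],
    [0.1, 0, -0.55, 0, 0, 0],
  ],
  fingers=-0.4,
)

```text
clock: 6.05
tool_pos: [0.6486, 0.0845, 0.3194]
orientation: [180.0, 0.5, -173.6]
force: [-0.4, -0.2, 0.4]
opening: 0.0262
```

Run:
```python
from h import *
from plant import vision
moveto([.526,-.272,.15],[180,0,105.2])
s=vision.snapshot("scene");t=vision.snapshot("top")
import pickle; pickle.dump((t,s),open("s2.pkl","wb"))
crop(s,270,130,100,120,5,"pics/s7.png")
w=vision.snapshot("wrist")
cv2.imwrite("pics/w3.png",w['pixels'][:,:,::-1])
```

```text
pose [0.6486 0.0845 0.3194] [ 179.98    0.5  -173.58] F [-0.4 -0.2  0.4] t 6.05
shift [ 1.088 -2.271  1.119] turn [0.006 0.007 1.354]
```

View pics/s7.png

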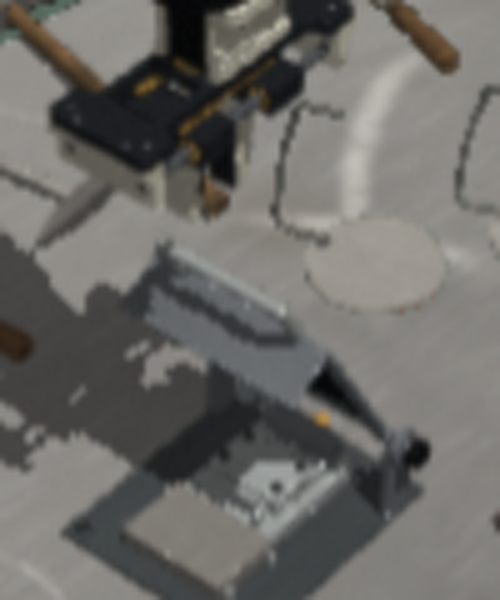

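Run:
```python
from h import *
import pickle
t,s=pickle.load(open("s2.pkl","rb"))
home=np.array([.7097,.0898,0]);a=np.radians(6)
J=np.array([[np.cos(a),np.sin(a),0],[-np.sin(a),np.cos(a),0],[0,0,1]])
for uv,y in (((303,179.6),.05),((326.4,191.6),-.05)):
    c,d=ray(s,[uv]); c=J@(c-home);d=J@d[0]
    p=c+d*(y-c[1])/d[1]; v=p-[.045,y,.07]
    print(p,np.hypot(v[0],v[2]),np.degrees(np.arctan2(v[2],-v[0])))
```

```text
[-0.04650535  0.05        0.23462519] 0.18834723785634688 60.93292044368008
[-0.04741422 -0.05        0.24172284] 0.19501056679708392 61.71267716290898
```

View pics/w3.png

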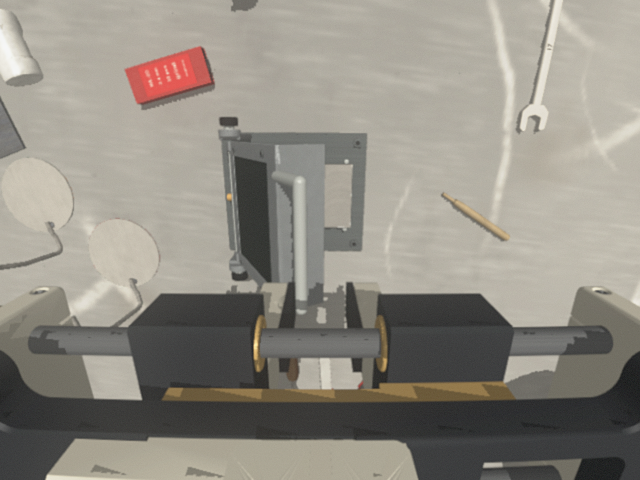

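The shield stands at about 61.5° after release. The wrist view shows the handle free at column 299. Next is the bar.

Emit:
drive_tool(
  moves=[
    [0.45, -1, 0, 0, 0, 0.5],
    [0.45, -1, 0, 0, 0, 0.5],
    [0.45, -1, 0, 0, 0, 0.5],
    [0.45, -1, 0, 0, 0, 0.5],
  ],
  fingers=0.3,
)

```text
clock: 6.6
tool_pos: [0.5939, -0.0756, 0.3154]
orientation: [179.9, 0.1, 156.0]
force: [0.0, 0.6, 0.3]
opening: 0.0523
```

Run:
```python
from h import *
moveto([.526,-.272,.2],[180,0,105.2])
```

```text
pose [ 0.5939 -0.0756  0.3154] [1.7986e+02 1.4000e-01 1.5597e+02] F [0.  0.6 0.3] t 6.6
shift [-0.118 -1.382  0.766] turn [0.003 0.001 0.846]
```

Emit:
drive_tool(
  moves=[
    [-0.1, -1, 0.6, 0, 0, 0.7],
    [-0.1, -1, 0.6, 0, 0, 0.7],
    [-0.1, -1, 0.6, 0, 0, 0.7],
    [-0.1, -1, 0.6, 0, 0, 0.7],
    [-0.1, -1, 0.6, 0, 0, 0.7],
    [-0.1, -1, 0.6, 0, 0, 0.7],
  ],
)

```text
clock: 7.2
tool_pos: [0.5457, -0.2193, 0.223]
orientation: [180.0, -0.1, 113.7]
force: [0.3, 0.8, 0.3]
opening: 0.0567
```

Run:
```python
from h import *
moveto([.526,-.272,.2],[180,0,105.2])
from plant import vision
import pickle
w=vision.snapshot("wrist");pickle.dump(w,open("w4.pkl","wb"))
cv2.imwrite("pics/w4.png",w['pixels'][:,:,::-1])
```

```text
pose [ 0.5457 -0.2193  0.223 ] [ 1.7995e+02 -9.0000e-02  1.1374e+02] F [0.3 0.8 0.3] t 7.2
shift [-0.269 -0.262  0.153] turn [ 0.001 -0.002  0.142]
```

View pics/w4.png

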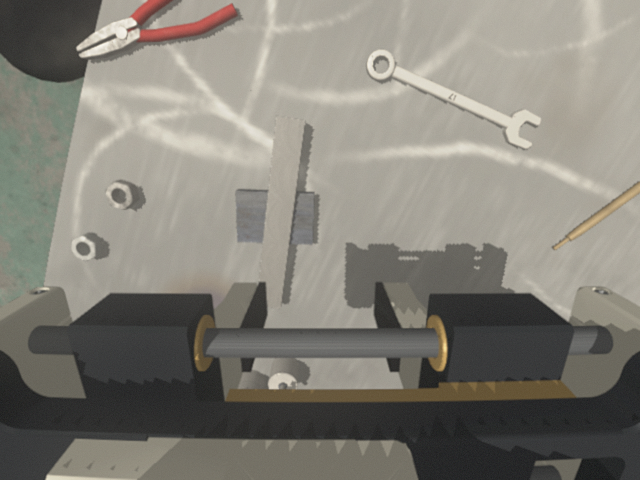

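Run:
```python
from h import *
import pickle
w=pickle.load(open("w4.pkl","rb"));crop(w,225,105,110,210,3.8,"pics/w4c.png")
```

```text
(no output)
```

View pics/w4c.png

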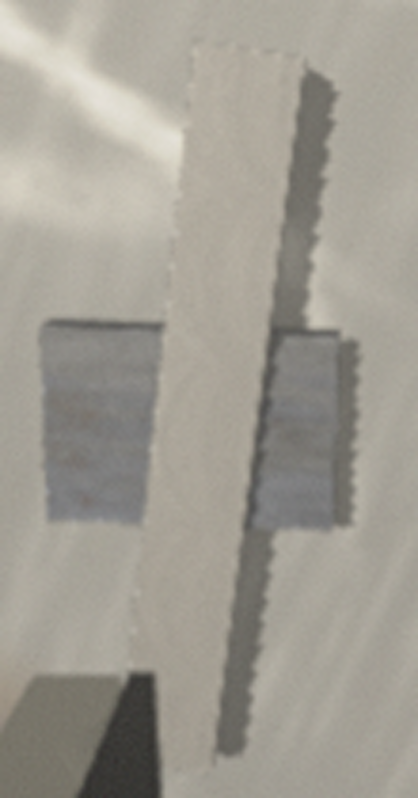

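Run:
```python
from h import *
import pickle
np.set_printoptions(precision=4,suppress=True)
w=pickle.load(open("w4.pkl","rb"));C=lambda a:np.array(a,float)/3.8+[225,105]
B=onz(w,C([(193,42),(306,58),(217,762),(165,330),(145,520),(272,330),(250,525)]),.02)
print(B,np.linalg.norm(B[1]-B[2]))
v=B[1]-B[2];u=v/np.linalg.norm(v);
if u[0]<0:u=-u
print("yaw R",np.degrees(np.arctan2(u[1],u[0])))
l=B[4]-B[0];print("yaw L",np.degrees(np.arctan2(l[1],l[0])))
n=np.array([-u[1],u[0],0]);mid=(B[1]+B[2])/2
print("width",[(b-B[1])@n for b in B]); print("centre from right edge",mid+n*.015,mid-n*.015)
P=onz(w,C([(45,325),(335,335),(45,522),(330,528)]),.014);print("plate",P, [((p-mid)@u) for p in P])
```

```text
[[ 0.4706 -0.3018  0.02  ]
 [ 0.4622 -0.2722  0.02  ]
 [ 0.6704 -0.215   0.02  ]
 [ 0.5468 -0.2804  0.02  ]
 [ 0.603  -0.2652  0.02  ]
 [ 0.5344 -0.2521  0.02  ]
 [ 0.5917 -0.2356  0.02  ]] 0.21587214592773588
yaw R 15.347506462652508
yaw L 15.449779400785916
width [np.float64(-0.03078235282284643), np.float64(0.0), np.float64(6.530701629752927e-18), np.float64(-0.03028481883205006), np.float64(-0.030537304670802172), np.float64(0.00021511889506860437), np.float64(0.0010110558784265523)]
centre from right edge [ 0.5623 -0.2291  0.02  ] [ 0.5703 -0.2581  0.02  ]
plate [[ 0.5608 -0.3136  0.014 ]
 [ 0.5295 -0.2347  0.014 ]
 [ 0.6182 -0.2934  0.014 ]
 [ 0.5848 -0.2124  0.014 ]] [np.float64(-0.02385167958276406), np.float64(-0.03314866143156082), np.float64(0.03685459171310621), np.float64(0.026043050283202626)]
```

Run:
```python
from h import *
moveto([.5235,-.272,.005],[180,0,105.4])
```

```text
pose [ 0.5463 -0.2188  0.2238] [ 1.7989e+02 -4.0000e-02  1.1410e+02] F [ 0.4 -0.4 -0. ] t 7.25
shift [-0.263 -0.287  1.458] turn [ 0.002 -0.001  0.145]
```

Emit:
drive_tool(
  moves=[
    [-0.263, -0.287, 0.2, 0.002, -0.001, 0.145],
    [-0.263, -0.287, 0.4, 0.002, -0.001, 0.145],
    [-0.263, -0.287, 0.7, 0.002, -0.001, 0.145],
    [-0.263, -0.287, 0.9, 0.002, -0.001, 0.145],
    [-0.263, -0.287, 0.9, 0.002, -0.001, 0.145],
  ],
)

```text
clock: 7.75
tool_pos: [0.5206, -0.2709, 0.0843]
orientation: [-179.6, -0.2, 105.6]
force: [-0.6, -0.1, -0.5]
opening: 0.0569
```

Run:
```python
from h import *
moveto([.5235,-.272,.005],[180,0,105.4])
from plant import vision
w=vision.snapshot("wrist")
cv2.imwrite("pics/w5.png",w['pixels'][:,:,::-1])
```

```text
pose [ 0.5206 -0.2709  0.0843] [-179.6    -0.22  105.62] F [-0.6 -0.1 -0.5] t 7.75
shift [-0.014  0.02   0.529] turn [-0.007 -0.004  0.004]
```

View pics/w5.png

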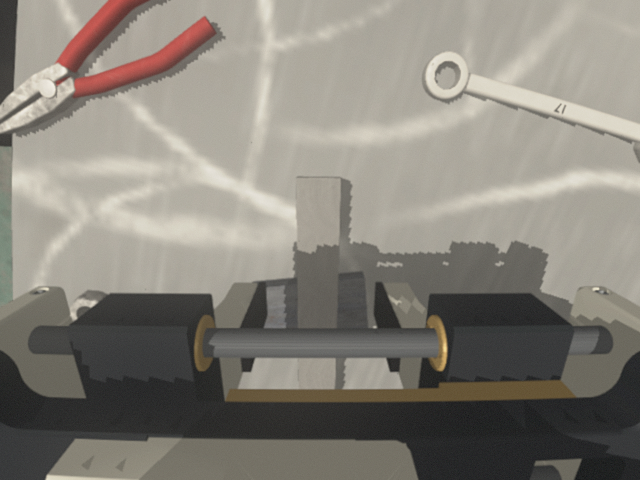

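The bar is centred between the fingers, at columns 297 to 340, and square to them. I'll go down and grip.

Emit:
drive_tool(
  moves=[
    [-0.01, 0.02, 0.2, -0.007, -0.004, 0],
    [-0.01, 0.02, 0.35, -0.007, -0.004, 0],
    [-0.01, 0.02, 0.45, -0.007, -0.004, 0],
    [-0.01, 0.02, 0.525, -0.007, -0.004, 0],
    [-0.01, 0.02, 0.525, -0.007, -0.004, 0],
  ],
)

```text
clock: 8.3
tool_pos: [0.5261, -0.2718, 0.0087]
orientation: [179.8, 0.2, 105.7]
force: [-0.2, -0.2, 0.6]
opening: 0.0569
```

Emit:
drive_tool(
  moves=[
    [0, 0, 0, 0, 0, 0],
    [0, 0, 0, 0, 0, 0],
    [0, 0, 0, 0, 0, 0],
    [0, 0, 0, 0, 0, 0],
  ],
  fingers=-1,
)

```text
clock: 8.7
tool_pos: [0.5265, -0.2719, 0.0094]
orientation: [179.7, 0.2, 105.7]
force: [-0.1, 0.3, 1.1]
opening: 0.0307
```

Emit:
drive_tool(
  moves=[
    [0, 0, -0.04, 0, 0, 0],
    [0, 0, -0.1, 0, 0, 0],
    [0, 0, -0.2, 0, 0, 0],
    [0, 0, -0.35, 0, 0, 0],
    [0, 0, -0.5, 0, 0, 0],
  ],
)

```text
clock: 9.2
tool_pos: [0.5255, -0.2717, 0.0854]
orientation: [179.8, 0.2, 105.7]
force: [0.5, 0.2, -3.0]
opening: 0.029
```

Run:
```python
from h import *
moveto([.5235,-.272,.1],[180,0,105.4])
from plant import vision
w=vision.snapshot("wrist");s=vision.snapshot("scene")
cv2.imwrite("pics/w6.png",w['pixels'][:,:,::-1])
crop(s,300,220,120,120,5,"pics/s8.png")
```

```text
pose [ 0.5255 -0.2717  0.0854] [1.7979e+02 1.6000e-01 1.0575e+02] F [ 0.5  0.2 -3. ] t 9.2
shift [ 0.001 -0.013 -0.098] turn [0.003 0.003 0.006]
```

View pics/w6.png

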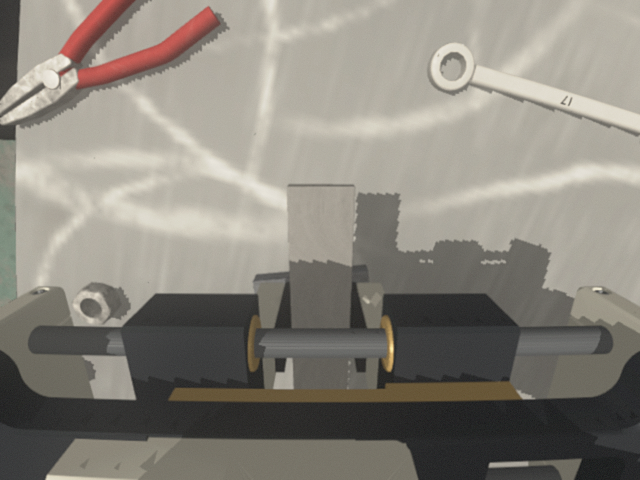

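View pics/s8.png

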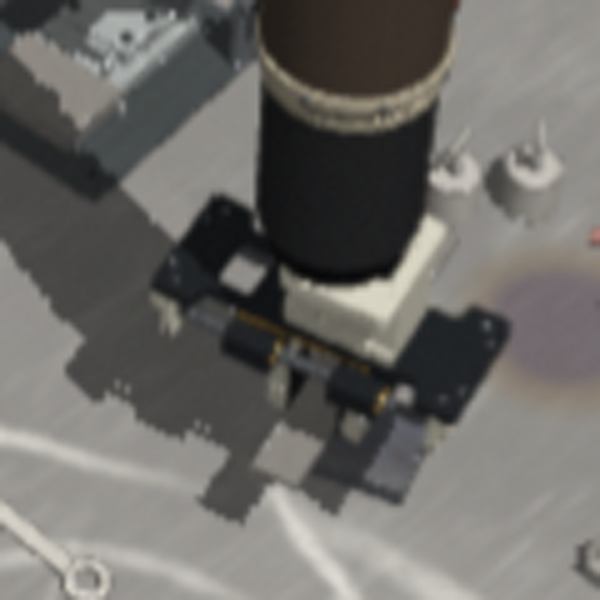

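Run:
```python
from h import *
from plant import vision,sensors
o=sensors.get_obs();w=vision.snapshot("wrist");R0=Ro.from_euler('xyz',o['orientation'],degrees=True)
for d in(-6,0,6):
  a=np.radians(d)  # droop d: far end down, near end up
  for L in (.065,):
    P=[R0.apply([x,-L*np.cos(a),-.0106-L*np.sin(a)])+o['tool_pos'] for x in(-.015,.015)]
    print(d,proj(w,P).round(1))
moveto([.535,-.1,.12],[180,0,96])
crop(w,270,170,110,60,7,"pics/w6c.png")
```

```text
-6 [[288.  177.5]
 [353.  177.5]]
0 [[286.6 178.6]
 [354.5 178.6]]
6 [[285.  181.5]
 [356.  181.5]]
pose [ 0.527  -0.2719  0.0863] [179.56   0.28 105.75] F [-0.4  1.2 -2.4] t 9.35
shift [ 1.088  0.364 -0.227] turn [0.008 0.004 0.163]
```

View pics/w6c.png

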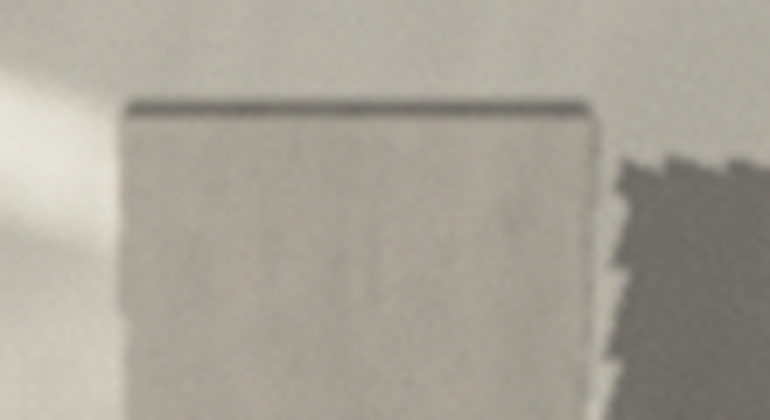

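Run:
```python
from h import *
im=cv2.imread("pics/w3.png")[120:290,210:380]
cv2.imwrite("pics/w3c.png",cv2.resize(im,None,fx=3.5,fy=3.5,interpolation=cv2.INTER_CUBIC))
import pickle
t,s=pickle.load(open("s2.pkl","rb"))
crop(t,255,165,90,85,7,"pics/t7.png")
```

```text
(no output)
```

View pics/w3c.png

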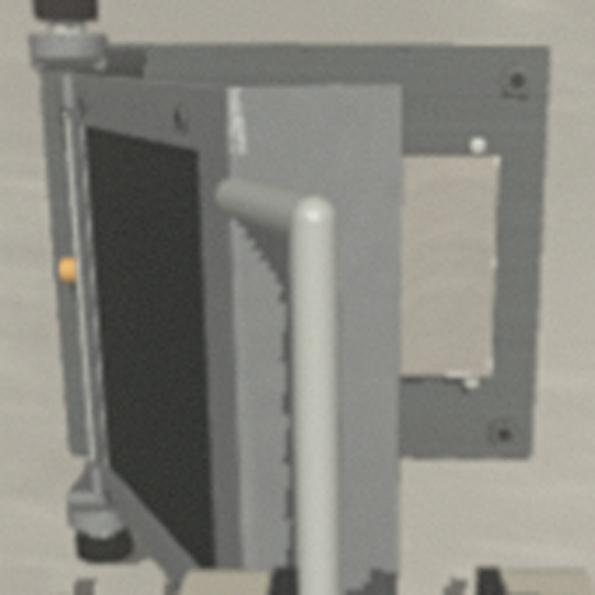

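Emit:
drive_tool(
  moves=[
    [0.5, 0, -0.3, 0, 0, 0.08],
    [0.5, 0, -0.3, 0, 0, 0.08],
    [0.5, 0, -0.3, 0, 0, 0.08],
    [0.5, 0, -0.3, 0, 0, 0.08],
  ],
)

```text
clock: 9.75
tool_pos: [0.5059, -0.1989, 0.1308]
orientation: [179.5, 0.2, 101.0]
force: [1.1, 0.7, -4.1]
opening: 0.0296
```

Run:
```python
from h import *
from plant import vision
import pickle
t=vision.snapshot("top");s=vision.snapshot("scene");pickle.dump((t,s),open("s3.pkl","wb"))
moveto([.5,.07,.12],[180,0,96])
crop(s,270,170,150,150,4,"pics/s9.png")
crop(t,250,160,100,90,7,"pics/t9.png")
```

```text
pose [ 0.5057 -0.1998  0.1299] [179.63   0.2  100.94] F [-0.3 -0.5 -2.7] t 9.85
shift [1.773 0.304 0.061] turn [0.006 0.003 0.082]
```

View pics/s9.png

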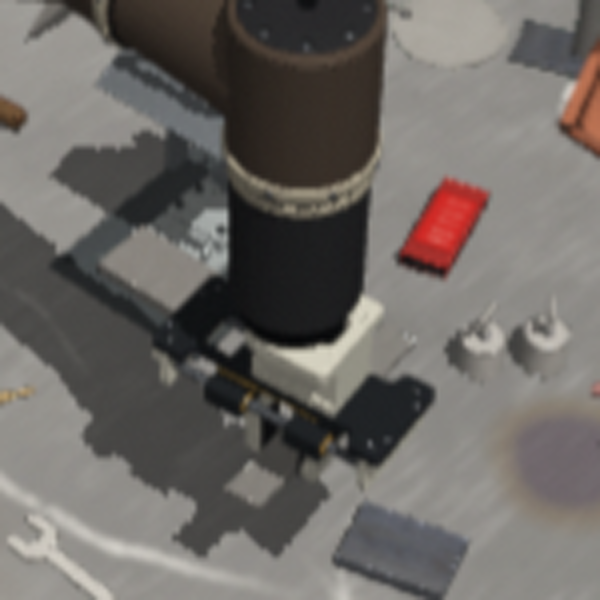

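View pics/t9.png

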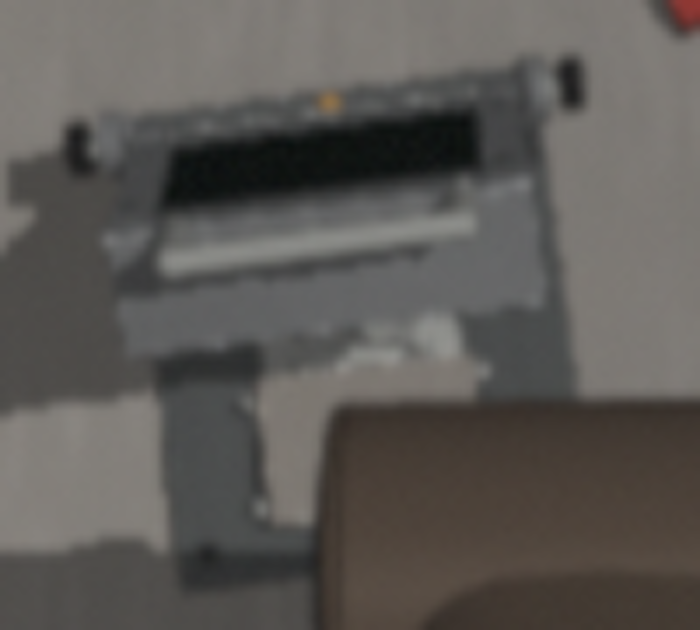

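Run:
```python
from h import *
import pickle
np.set_printoptions(precision=4,suppress=True)
w=pickle.load(open("w1.pkl","rb"))
# camera fixed in tool: use pose at w1 (0.5522,.0926,.1998; rpy -179.96 -.05 -173.88) and at w3
def T(p,r): 
    M=np.eye(4);M[:3,:3]=Ro.from_euler('xyz',r,degrees=True).as_matrix();M[:3,3]=p;return M
def X(w): M=np.eye(4);M[:3,:3]=w['R'];M[:3,3]=w['t'];return M
C=X(w)@T([.5522,.0926,.1998],[-179.96,-.05,-173.88])   # cam<-tool
E=C@np.linalg.inv(T([.6486,.0845,.3194],[179.98,.5,-173.58]))
w3=dict(w);w3['R']=E[:3,:3];w3['t']=E[:3,3]
home=np.array([.7097,.0898,0]);a=np.radians(6)
J=np.array([[np.cos(a),np.sin(a),0],[-np.sin(a),np.cos(a),0],[0,0,1]])
c=lambda q:np.array(q,float)/3.5+[210,120]
for n,P in(("base -125,-85/+85",onz(w3,c([(548,47),(528,458)]),.006)),("foot -105,-44/+44",onz(w3,c([(499,156),(490,377)]),.02))):
    d=P[1]-P[0];print("w3",n,((P-home)@J.T)[:,:2].ravel(),"yaw",np.degrees(np.arctan2(-d[0],d[1])),np.linalg.norm(d))
t,s=pickle.load(open("s2.pkl","rb"))
S=lambda q:np.array(q,float)/5+[270,130]
print("scene foot L",((onz(s,S([(124,531),(228,596)]),.02)-home)@J.T)[:,:2],"base L",((onz(s,S([(63,527)]),.006)-home)@J.T)[:,:2])
t,s=pickle.load(open("s3.pkl","rb"))
print("top base L",((onz(t,np.array([(182,588)])/7+[250,160],.006)-home)@J.T)[:,:2], "knobs",((onz(t,np.array([(80,148),(570,83)])/7+[250,160],.07)-home)@J.T)[:,:2])
```

```text
w3 base -125,-85/+85 [-0.122  -0.0839 -0.1215  0.0853] yaw 5.831025141527109 0.1691522640326721
w3 foot -105,-44/+44 [-0.1032 -0.0433 -0.1027  0.0453] yaw 5.669120065479083 0.08862109071856808
scene foot L [[-0.1075  0.0397]
 [-0.1064 -0.0547]] base L [[-0.1231  0.084 ]]
top base L [[-0.123  0.083]] knobs [[ 0.0454  0.0961]
 [ 0.0459 -0.0975]]
```

Run:
```python
from h import *
moveto([.4959,.0673,.11],[180,0,95.9])
```

```text
pose [ 0.5057 -0.1998  0.1299] [179.63   0.2  100.94] F [-0.3 -0.5 -2.7] t 9.85
shift [1.761 0.273 0.128] turn [0.006 0.003 0.084]
```

Emit:
drive_tool(
  moves=[
    [0.9, 0.15, 0.05, 0.003, 0.003, 0.04],
    [0.9, 0.15, 0.05, 0.003, 0.003, 0.04],
    [0.9, 0.15, 0.05, 0.003, 0.003, 0.04],
    [0.9, 0.15, 0.05, 0.003, 0.003, 0.04],
  ],
)

```text
clock: 10.25
tool_pos: [0.5018, -0.0605, 0.1208]
orientation: [179.9, -0.0, 98.7]
force: [-0.1, -1.2, -2.5]
opening: 0.0296
```

Run:
```python
from h import *
moveto([.4959,.0673,.09],[180,0,95.9])
```

```text
pose [ 0.5018 -0.0605  0.1208] [ 1.7991e+02 -1.0000e-02  9.8680e+01] F [-0.1 -1.2 -2.5] t 10.25
shift [0.848 0.089 0.205] turn [ 0.001 -0.     0.046]
```

Emit:
drive_tool(
  moves=[
    [0.848, 0.089, 0.1, 0.001, 0, 0.046],
    [0.848, 0.089, 0.2, 0.001, 0, 0.046],
    [0.848, 0.089, 0.2, 0.001, 0, 0.046],
    [0.848, 0.089, 0.2, 0.001, 0, 0.046],
    [0.848, 0.089, 0.2, 0.001, 0, 0.046],
  ],
)

```text
clock: 10.75
tool_pos: [0.4955, 0.067, 0.0896]
orientation: [-179.9, 0.1, 96.0]
force: [-0.0, 0.3, -3.0]
opening: 0.0295
```

Run:
```python
from h import *
from plant import vision
import pickle
moveto([.4959,.0673,.03],[180,0,95.9])
t=vision.snapshot("top");s=vision.snapshot("scene");pickle.dump((t,s),open("s4.pkl","wb"))
crop(s,240,150,130,120,5,"pics/s10.png")
crop(t,250,160,100,100,6,"pics/t10.png")
```

```text
pose [0.4955 0.067  0.0896] [-1.7988e+02  5.0000e-02  9.5960e+01] F [-0.   0.3 -3. ] t 10.75
shift [0.002 0.004 0.397] turn [-0.002  0.001  0.001]
```

View pics/s10.png

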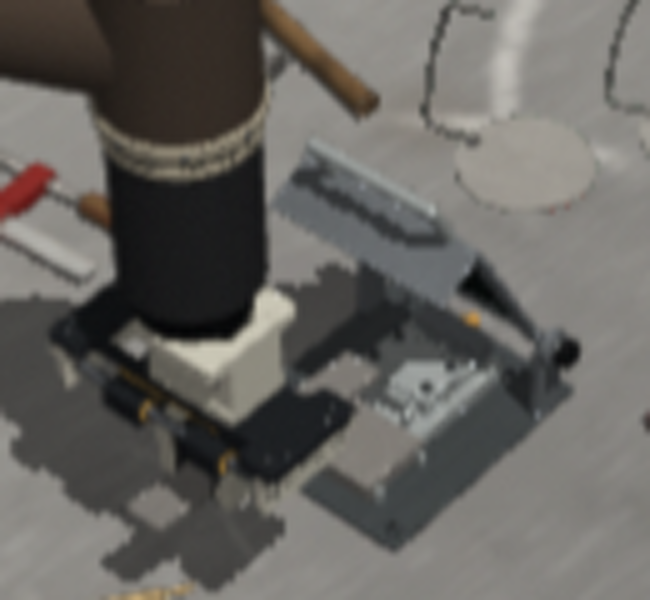

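View pics/t10.png

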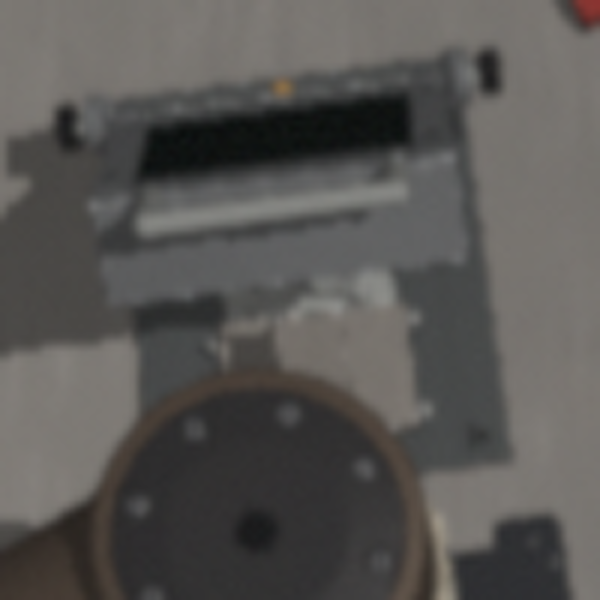

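The bar's far end, at scene crop (350,372), hangs over the foot plate in front of the lip. I'll lower it.

Emit:
drive_tool(
  moves=[
    [0.002, 0.004, 0.15, 0, 0, 0],
    [0.002, 0.004, 0.3, 0, 0, 0],
    [0.002, 0.004, 0.4, 0, 0, 0],
    [0.002, 0.004, 0.43, 0, 0, 0],
    [0.002, 0.004, 0.43, 0, 0, 0],
  ],
)

```text
clock: 11.35
tool_pos: [0.4964, 0.0655, 0.0257]
orientation: [-179.9, 0.1, 95.8]
force: [-0.8, -0.4, -0.7]
opening: 0.0294
```

Run:
```python
from h import *
from plant import vision
import pickle
moveto([.4959,.0673,.0165],[180,0,95.9])
t=vision.snapshot("top");s=vision.snapshot("scene");pickle.dump((t,s),open("s5.pkl","wb"))
crop(s,270,190,80,80,8,"pics/s11.png")
```

```text
pose [0.4964 0.0655 0.0257] [-1.7991e+02  5.0000e-02  9.5770e+01] F [-0.8 -0.4 -0.7] t 11.35
shift [ 0.013 -0.002  0.061] turn [-0.001  0.001 -0.002]
```

View pics/s11.png

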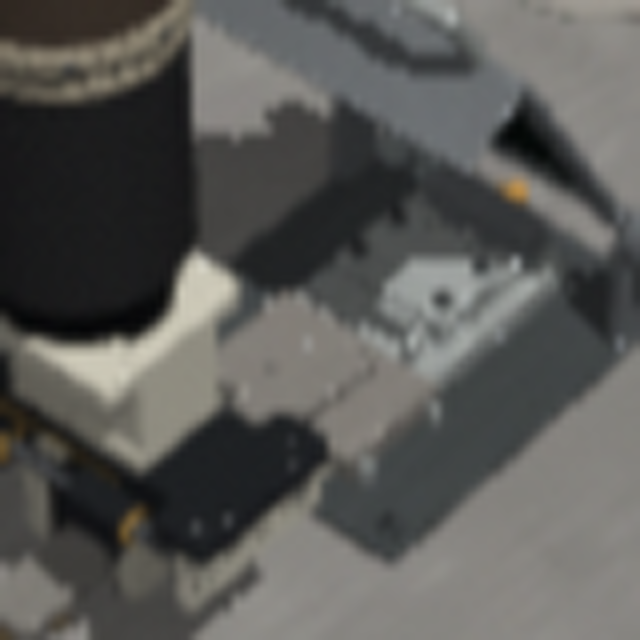

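The z force dropped to -0.7 N, so the bar's front end has touched the foot plate and is drooping about 4°. Lowering further will level it in the grip.

Emit:
drive_tool(
  moves=[
    [0.01, 0, 0.02, 0, 0, 0],
    [0.01, 0, 0.04, 0, 0, 0],
    [0.01, 0, 0.06, 0, 0, 0],
    [0.01, 0, 0.06, 0, 0, 0],
  ],
)

```text
clock: 11.85
tool_pos: [0.4973, 0.0679, 0.0176]
orientation: [179.9, -0.0, 95.8]
force: [1.1, 0.1, -1.6]
opening: 0.0296
```

Run:
```python
from h import *
from plant import vision,sensors
import pickle
moveto([.4959,.0673,.0165],[180,0,95.9])
print(sensors.get_obs()['moment'])
s=vision.snapshot("scene");pickle.dump(s,open("s6.pkl","wb"))
crop(s,270,190,80,80,8,"pics/s12.png")
w=vision.snapshot("wrist");crop(w,200,120,240,180,3,"pics/w12.png")
```

```text
pose [0.4973 0.0679 0.0176] [179.94  -0.    95.83] F [ 1.1  0.1 -1.6] t 11.85
shift [-0.003 -0.01   0.007] turn [ 0.001 -0.    -0.001]
[ 0.00564215 -0.56102481  0.0316341 ]
```

View pics/s12.png

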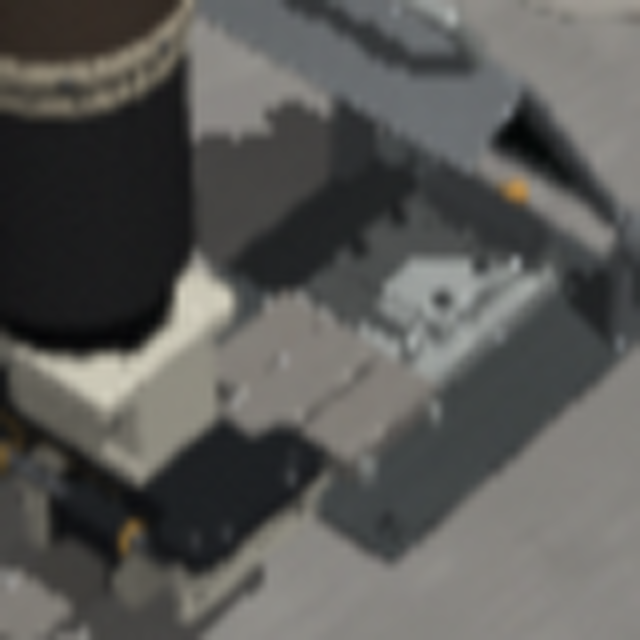

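View pics/w12.png

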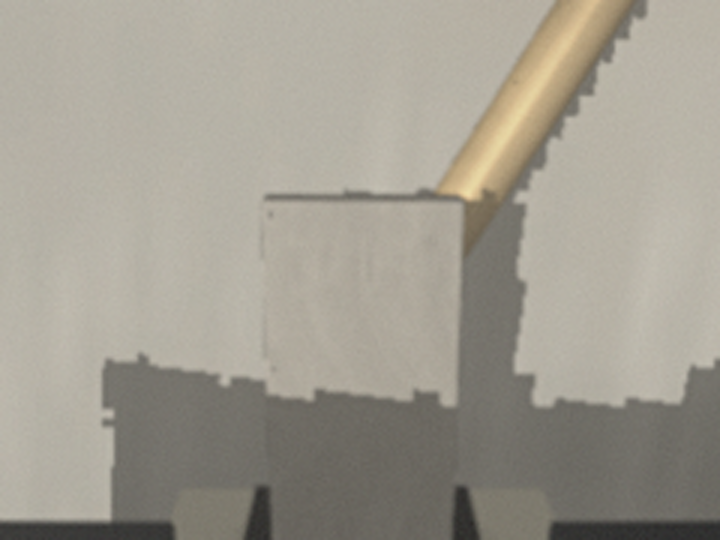

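The bar lies on the foot plate in line with the channel. I'll slide it in.

Emit:
drive_tool(
  moves=[
    [0, 0.06, 0.003, 0, 0, 0],
    [0, 0.12, 0.005, 0, 0, 0],
    [0, 0.18, 0.006, 0, 0, 0],
    [0, 0.24, 0.006, 0, 0, 0],
    [0, 0.24, 0.006, 0, 0, 0],
  ],
)

```text
clock: 12.45
tool_pos: [0.5352, 0.072, 0.0169]
orientation: [179.9, -0.0, 95.8]
force: [1.1, 0.7, -1.0]
opening: 0.0301
```

```bash
cat >> h.py <<'E'
def jig(p):
    a=np.radians(6);q=np.array(p)-[.7097,.0898,0]
    return np.array([q[0]*np.cos(a)+q[1]*np.sin(a),-q[0]*np.sin(a)+q[1]*np.cos(a),q[2]]).round(4)
E
python3 - <<'E'
from h import *
from plant import vision,sensors
o=sensors.get_obs();print(jig(o['tool_pos']),o['orientation'],o['force'],o['moment'])
s=vision.snapshot("scene")
crop(s,270,190,80,80,8,"pics/s13.png")
E
```

```text
[-0.1755  0.0005  0.0169] [ 1.79853431e+02 -1.22278061e-02  9.58273259e+01] [ 1.13843757  0.67718391 -1.04131473] [ 0.08899602 -0.90901798  0.04540849]
```

View pics/s13.png

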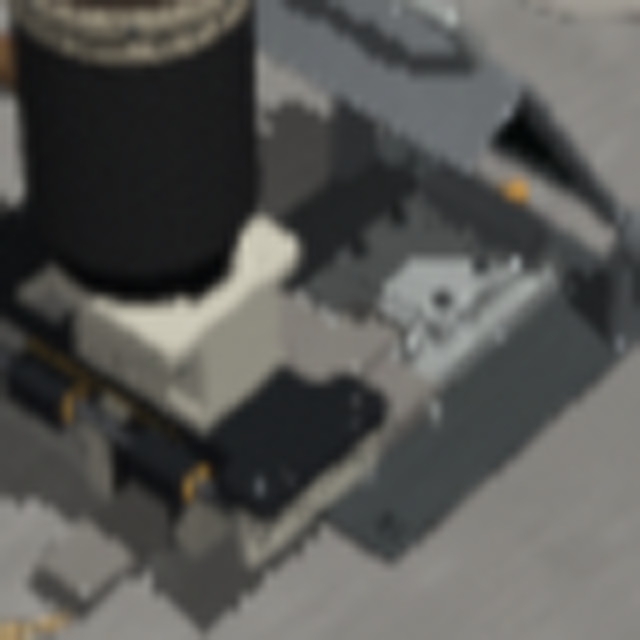

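Emit:
drive_tool(
  moves=[
    [0, 0.03, 0, 0, 0, 0],
    [0, 0.06, 0, 0, 0, 0],
    [0, 0.08, 0, 0, 0, 0],
    [0, 0.08, 0, 0, 0, 0],
  ],
)

```text
clock: 12.9
tool_pos: [0.5453, 0.0726, 0.0163]
orientation: [-180.0, 0.0, 95.8]
force: [-4.9, -0.4, -0.8]
opening: 0.0293
```

Run:
```python
from h import *
from plant import vision,sensors
o=sensors.get_obs();print(jig(o['tool_pos']),o['orientation'],o['force'],o['moment'])
```

```text
[-0.1653  0.      0.0163] [-1.79985228e+02  2.23810288e-02  9.57914710e+01] [-4.87528287 -0.39909859 -0.77287794] [-0.06066685  1.2827195   0.08445927]
```

Emit:
drive_tool(
  moves=[
    [0, 0.02, 0, 0, 0, 0],
    [0, 0.04, 0, 0, 0, 0],
    [0, 0.04, 0, 0, 0, 0],
  ],
)

```text
clock: 13.2
tool_pos: [0.5486, 0.0722, 0.0156]
orientation: [-179.7, 0.1, 95.8]
force: [-9.0, 0.1, 1.5]
opening: 0.029
```

Run:
```python
from h import *
from plant import vision,sensors
o=sensors.get_obs();print(jig(o['tool_pos']),o['orientation'],o['force'],o['moment'])
w=vision.snapshot("wrist");crop(w,200,120,240,180,3,"pics/w14.png")
```

```text
[-0.1621 -0.0007  0.0156] [-1.79694276e+02  9.38847067e-02  9.57640270e+01] [-8.95322501  0.14613914  1.53625743] [-0.00556246  2.98850339  0.13229262]
```

View pics/w14.png

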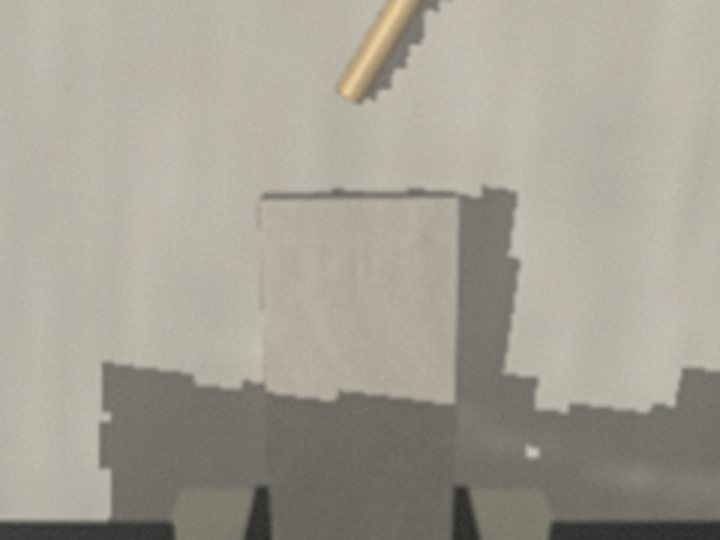

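Emit:
drive_tool(
  moves=[
    [0, 0.02, 0, 0, 0, 0],
    [0, 0.035, 0, 0, 0, 0],
    [0, 0.035, 0, 0, 0, 0],
  ],
)

```text
clock: 13.55
tool_pos: [0.5502, 0.0716, 0.015]
orientation: [-179.3, 0.2, 95.7]
force: [-13.5, 0.3, 6.2]
opening: 0.0296
```

Run:
```python
from h import *
from plant import vision,sensors
o=sensors.get_obs();print(jig(o['tool_pos']),o['orientation'],o['force'],o['moment'])
```

```text
[-0.1605 -0.0015  0.015 ] [-1.79341559e+02  1.68212632e-01  9.57274398e+01] [-13.4505661    0.25321703   6.20815388] [0.38056056 4.41858538 0.14250783]
```

Run:
```python
from h import *
from plant import vision,sensors
import pickle
w=vision.snapshot("wrist");t=vision.snapshot("top");s=vision.snapshot("scene");pickle.dump((w,t,s),open("s7.pkl","wb"))
crop(w,270,170,110,60,7,"pics/w15.png")
crop(t,250,180,110,100,7,"pics/t15.png")
crop(s,250,190,100,100,6,"pics/s15.png")
moveto([.5526,.073,.0168],[180,0,95.8])
```

```text
pose [0.5503 0.0716 0.015 ] [-1.7936e+02  1.7000e-01  9.5730e+01] F [-12.4   0.8   6.1] t 13.7
shift [ 0.008  0.016 -0.012] turn [-0.011  0.003 -0.001]
```

View pics/w15.png

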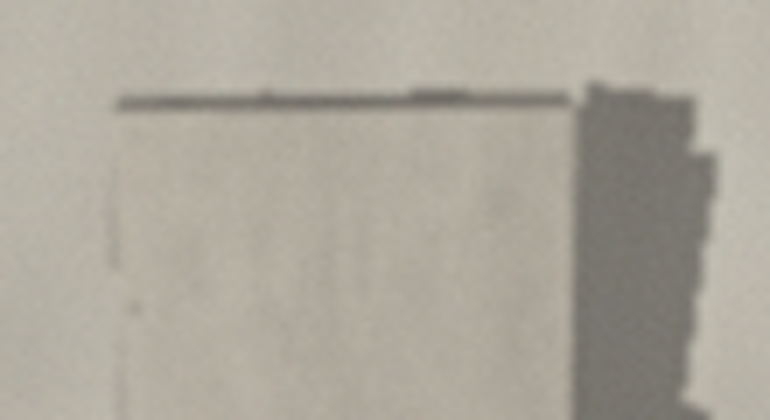

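View pics/s15.png

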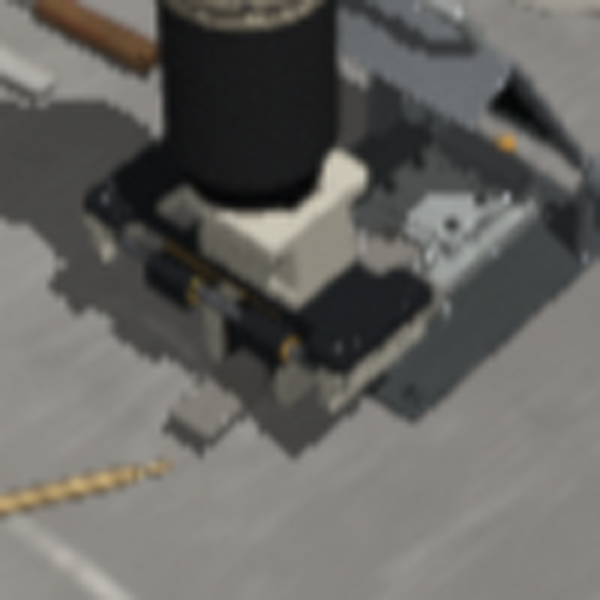

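View pics/t15.png

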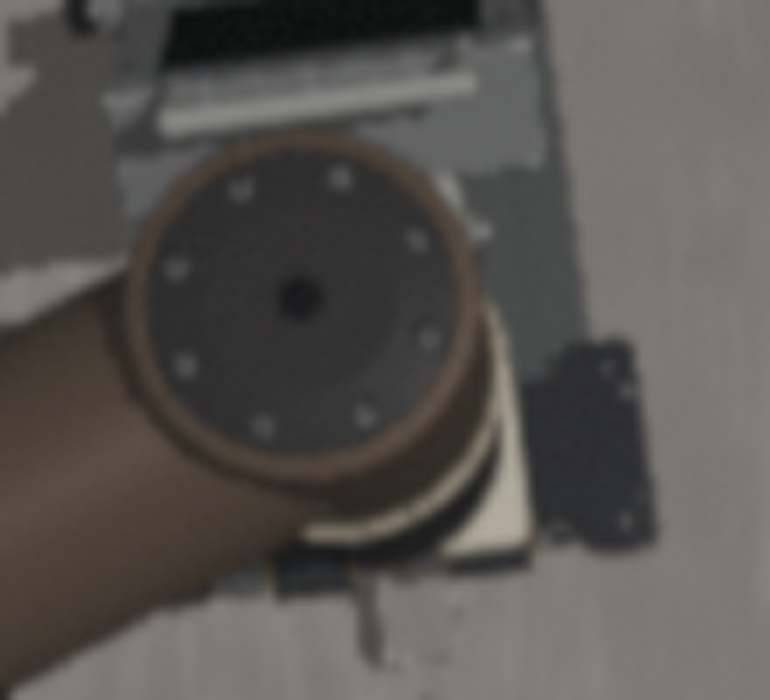

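Run:
```python
from h import *
import pickle
w,t,s=pickle.load(open("s7.pkl","rb"))
for n,c,p in(("wristL",w,np.array([116,109])/7+[270,170]),("wristR",w,np.array([574,104])/7+[270,170]),("sceneL",s,np.array([167,415])/6+[250,190]),("sceneR",s,np.array([205,440])/6+[250,190]),("topL",t,np.array([378,665])/7+[250,180])):
    print(n,jig(onz(c,[p],.026)[0]))
```

```text
wristL [-0.2223 -0.0164  0.026 ]
wristR [-0.2224  0.0128  0.026 ]
sceneL [-0.226  0.009  0.026]
sceneR [-0.2256 -0.0194  0.026 ]
topL [-0.2217  0.014   0.026 ]
```

Three views agree that the bar's outer end is at jig x ≈ -0.224, about 4 mm short of home. The tool has sunk and is pressing the bar down, with Fz at +6 N. I'll lift slightly, square the tool and push again.

Emit:
drive_tool(
  moves=[
    [0.006, 0.02, -0.016, -0.011, 0.003, 0],
    [0.006, 0.03, -0.016, -0.011, 0.003, 0],
    [0.006, 0.035, -0.016, -0.011, 0.003, 0],
    [0.006, 0.035, -0.016, -0.011, 0.003, 0],
  ],
)

```text
clock: 14.1
tool_pos: [0.5526, 0.0721, 0.0163]
orientation: [-179.7, 0.0, 95.7]
force: [-7.2, 0.4, -0.7]
opening: 0.0294
```

Run:
```python
from h import *
from plant import sensors
o=sensors.get_obs();print(jig(o['tool_pos']),o['orientation'],o['force'],o['moment'])
moveto([.5526,.073,.0168],[180,0,95.8])
```

```text
[-0.1581 -0.0012  0.0163] [-1.79728406e+02  4.28753535e-02  9.56903075e+01] [-7.15407294  0.36960539 -0.65678975] [0.17846028 2.72354825 0.12915815]
pose [0.5526 0.0721 0.0163] [-1.7973e+02  4.0000e-02  9.5690e+01] F [-7.2  0.4 -0.7] t 14.1
shift [ 0.006  0.001 -0.004] turn [-0.005  0.001 -0.002]
```

Emit:
drive_tool(
  moves=[
    [0.006, 0.02, -0.007, -0.006, 0.001, 0],
    [0.006, 0.03, -0.007, -0.006, 0.001, 0],
    [0.006, 0.03, -0.007, -0.006, 0.001, 0],
  ],
)

```text
clock: 14.4
tool_pos: [0.5526, 0.072, 0.0157]
orientation: [-179.6, 0.1, 95.6]
force: [-11.2, 1.0, -1.7]
opening: 0.0296
```

Run:
```python
from h import *
from plant import sensors
o=sensors.get_obs();print(jig(o['tool_pos']),o['orientation'],o['force'],o['moment'])
```

```text
[-0.1581 -0.0013  0.0157] [-1.79632543e+02  7.81611276e-02  9.56271769e+01] [-11.2132121    1.00972316  -1.69154275] [0.19420561 3.84298007 0.15104993]
```

Emit:
drive_tool(
  moves=[
    [0.006, 0.03, -0.01, -0.008, 0.001, 0.003],
    [0.006, 0.035, -0.01, -0.008, 0.001, 0.003],
    [0.006, 0.04, -0.01, -0.008, 0.001, 0.003],
    [0.006, 0.04, -0.01, -0.008, 0.001, 0.003],
  ],
)

```text
clock: 14.8
tool_pos: [0.5527, 0.0718, 0.0151]
orientation: [-179.5, 0.1, 95.4]
force: [-15.2, 1.6, 0.2]
opening: 0.0298
```

Run:
```python
from h import *
from plant import sensors,vision
import pickle
o=sensors.get_obs();print(jig(o['tool_pos']),o['orientation'],o['force'],o['moment'])
w=vision.snapshot("wrist");t=vision.snapshot("top");s=vision.snapshot("scene");pickle.dump((w,t,s),open("s8.pkl","wb"))
crop(w,270,170,110,60,7,"pics/w16.png")
crop(s,250,160,110,110,6,"pics/s16.png")
o=sensors.get_obs();print(jig(o['tool_pos']),o['force'])
```

```text
[-0.158  -0.0015  0.0151] [-1.79517457e+02  1.37900526e-01  9.53850477e+01] [-15.18231737   1.62086662   0.20995854] [0.65503947 5.27486183 0.39868333]
[-0.158  -0.0015  0.0151] [-14.72305813   1.55106244   0.24625033]
```

View pics/w16.png

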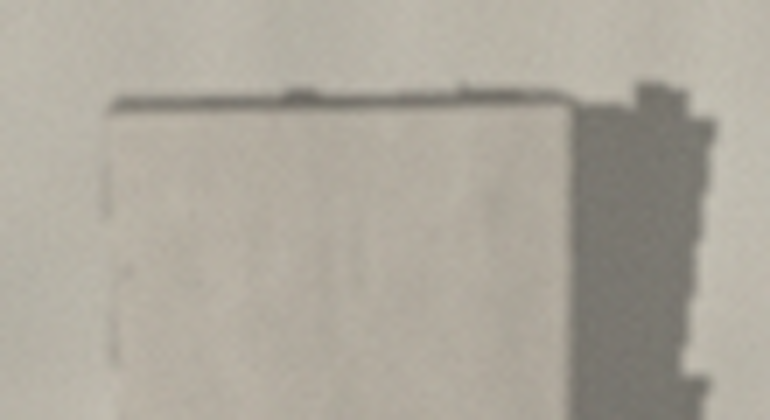

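View pics/s16.png

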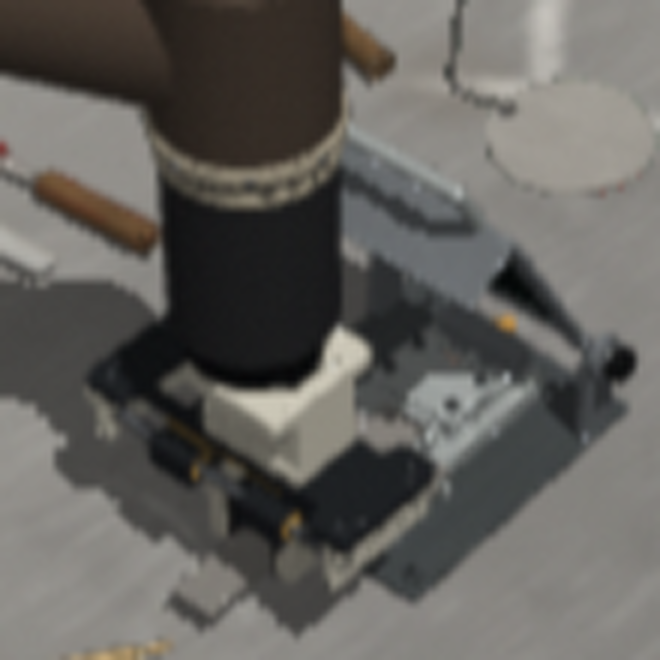

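Run:
```python
from h import *
import pickle
w,t,s=pickle.load(open("s8.pkl","rb"))
for n,c,p in(("wristL",w,np.array([110,111])/7+[270,170]),("wristR",w,np.array([572,105])/7+[270,170]),("sceneL",s,np.array([170,596])/6+[250,160]),("sceneR",s,np.array([206,620])/6+[250,160])):
    print(n,jig(onz(c,[p],.026)[0]))
```

```text
wristL [-0.2198 -0.0164  0.026 ]
wristR [-0.2198  0.0129  0.026 ]
sceneL [-0.2255  0.0073  0.026 ]
sceneR [-0.2253 -0.0198  0.026 ]
```

The push reached 15 N with no further movement. To tell a hard stop from friction, I'll lift and square the tool, then push again.

Emit:
drive_tool(
  moves=[
    [0.01, 0.02, -0.018, -0.016, 0.002, -0.012],
    [0.01, 0.03, -0.018, -0.016, 0.002, -0.012],
    [0.01, 0.04, -0.018, -0.016, 0.002, -0.012],
    [0.01, 0.04, -0.018, -0.016, 0.002, -0.012],
  ],
)

```text
clock: 15.35
tool_pos: [0.5528, 0.0717, 0.0156]
orientation: [-179.9, 0.2, 96.0]
force: [-15.2, -0.6, -1.5]
opening: 0.0292
```

Run:
```python
from h import *
from plant import sensors
o=sensors.get_obs();print(jig(o['tool_pos']),o['orientation'],o['force'],o['moment'])
```

```text
[-0.1579 -0.0016  0.0156] [-1.79872502e+02  1.50369496e-01  9.59987395e+01] [-15.22605139  -0.63157016  -1.53353138] [-0.1392857   4.78534508  0.10035588]
```

The position stays at -0.158 at 7, 11 and 15 N, which suggests the hard stop. I'll confirm it through the shoe's travel: back off about 13 mm, then find where contact starts.

Emit:
drive_tool(
  moves=[
    [0.01, -0.04, -0.008, 0, 0, 0],
    [0.01, -0.08, -0.008, 0, 0, 0],
    [0.01, -0.09, -0.008, 0, 0, 0],
    [0.01, -0.09, -0.008, 0, 0, 0],
  ],
)

```text
clock: 15.75
tool_pos: [0.54, 0.0722, 0.0174]
orientation: [-180.0, 0.1, 96.0]
force: [0.0, -0.6, -2.5]
opening: 0.0295
```

Emit:
drive_tool(
  moves=[
    [0, 0.01, 0, 0, 0, 0],
    [0, 0.01, 0, 0, 0, 0],
  ],
)

```text
clock: 15.95
tool_pos: [0.5423, 0.0726, 0.0176]
orientation: [180.0, 0.1, 96.0]
force: [0.1, 1.1, -3.6]
opening: 0.0296
```

Emit:
drive_tool(
  moves=[
    [0, 0.01, 0, 0, 0, 0],
    [0, 0.01, 0, 0, 0, 0],
  ],
)

```text
clock: 16.15
tool_pos: [0.5432, 0.0726, 0.0172]
orientation: [-179.9, 0.1, 96.0]
force: [-3.3, 0.3, -1.9]
opening: 0.0294
```

Emit:
drive_tool(
  moves=[
    [0, 0.01, 0, 0, 0, 0],
    [0, 0.01, 0, 0, 0, 0],
  ],
)

```text
clock: 16.35
tool_pos: [0.544, 0.0724, 0.0168]
orientation: [-179.9, 0.1, 96.0]
force: [-5.2, 0.9, -2.9]
opening: 0.0297
```

Emit:
drive_tool(
  moves=[
    [0, 0.01, 0, 0, 0, 0],
    [0, 0.01, 0, 0, 0, 0],
  ],
)

```text
clock: 16.55
tool_pos: [0.545, 0.0724, 0.0165]
orientation: [-179.8, 0.2, 96.0]
force: [-4.3, 0.1, -1.9]
opening: 0.0297
```

Contact starts at x ≈ 0.5428 and the stop is at 0.5527, which is exactly the 10 mm of shoe travel. That position was home, so I'll push back to it.

Emit:
drive_tool(
  moves=[
    [0.006, 0.02, -0.008, -0.004, 0, 0],
    [0.006, 0.04, -0.008, -0.004, 0, 0],
    [0.006, 0.055, -0.009, -0.006, 0, 0],
    [0.006, 0.065, -0.01, -0.008, 0, 0],
    [0.006, 0.065, -0.01, -0.008, 0, 0],
  ],
)

```text
clock: 17.05
tool_pos: [0.5525, 0.0735, 0.0172]
orientation: [179.9, 0.2, 96.0]
force: [-7.3, 0.2, -1.9]
opening: 0.0296
```

Emit:
drive_tool(
  moves=[
    [0.004, 0.02, -0.008, -0.006, 0, 0],
    [0.004, 0.03, -0.008, -0.006, 0, 0],
    [0.004, 0.03, -0.008, -0.006, 0, 0],
  ],
)

```text
clock: 17.35
tool_pos: [0.5526, 0.0731, 0.0168]
orientation: [-180.0, 0.3, 95.9]
force: [-12.4, 0.9, -2.9]
opening: 0.0293
```

Run:
```python
from h import *
from plant import sensors,vision
import pickle
for n in("scene","wrist","top"):
    c=vision.snapshot(n)
    if n=="scene": s=c;cv2.imwrite("pics/sf_full.png",s['pixels'][:,:,::-1]);crop(s,250,140,110,130,5,"pics/sf.png")
    if n=="wrist": w=c;crop(w,200,120,240,180,3,"pics/wf.png")
for i in range(6): vision.snapshot("top")
o=sensors.get_obs();print(o['clock'],jig(o['tool_pos']),o['orientation'],o['force'],o['opening'])
```

```text
17.8 [-0.1579 -0.0002  0.0168] [-179.97087633    0.30696355   95.89591438] [-12.33878712   0.99425078  -2.33047647] 0.029447725037531954
```

View pics/sf_full.png

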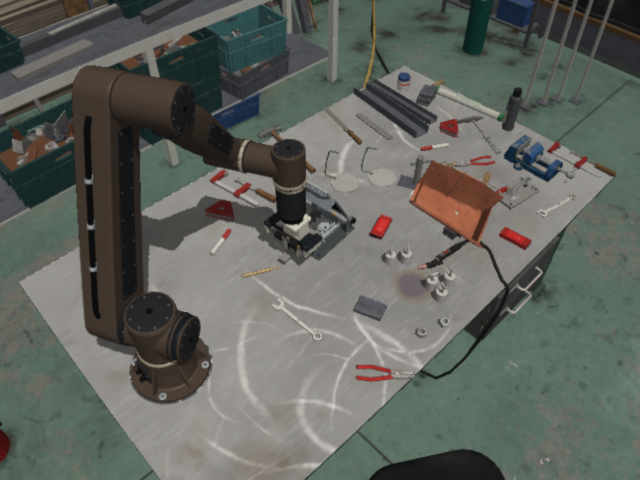

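View pics/sf.png

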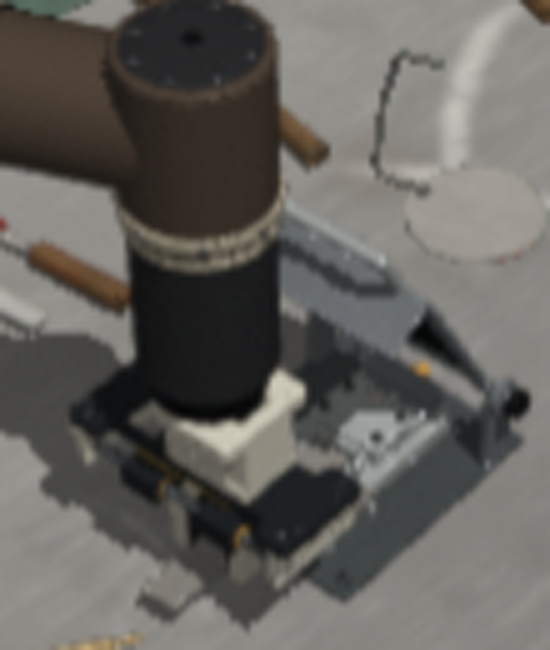

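View pics/wf.png

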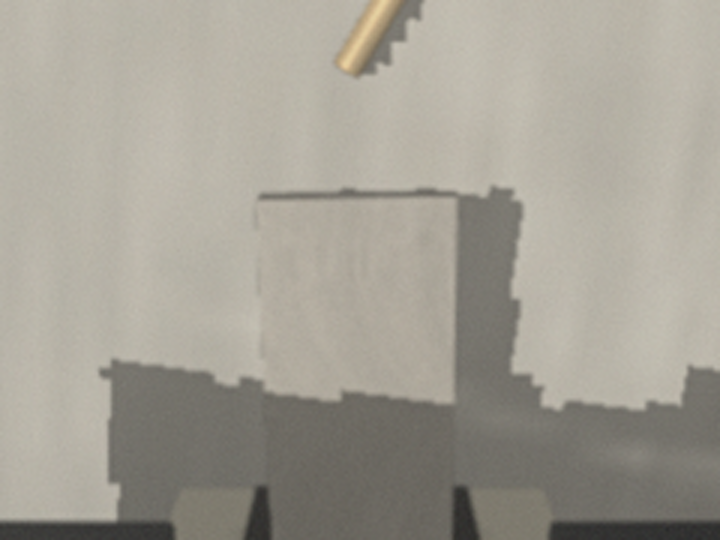

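The push holds steady at 12.3 N, with the tool on the stop. The pictures show the shield up, the bar straight in the grip, and the plate (370,307) and the other things still in place. I'm handing in.

```bash
python3 -c "
from plant import ticket,sensors
print(ticket.close_job()); o=sensors.get_obs();print(o['clock'],o['tool_pos'],o['force'],o['opening'])"
```

```text
the job is handed in; nothing more can be done
None
the job is handed in; nothing more can be done
```

I raised the shield by its handle to about 61.5° and let go. Then I gripped the flat bar about 47 mm off its centre, slid it under the lip and pushed the earth shoe to its stop. I handed in at 17.8 s, still gripping and pressing; the hand-in gave no verdict.

**Last checks:**
- **Shoe fully in:** after backing off, I felt the shoe first touch at x ≈ 0.5428 and the stop at 0.5527, which matches its 10 mm of travel. The tool finished on that stop.
- **Push and grip:** the push held at about 12.3 N for 0.45 s before hand-in. The fingers were 29.4 mm apart on the 30 mm bar.
- **Bar straight:** the tool was within about 0.2 mm sideways and 0.1° of my measured channel line, and the wrist picture showed the bar square in the grip.
- **Shield and other things:** I measured the shield angle just after release. The final picture shows it still up and the other things where they were, but I judged this by eye and did not measure it again.

**What disagreed or went wrong:**
- **First push:** it stuck about 2.5 mm short of the stop because the tool had sunk and was pressing the bar down. Lifting it about 1.3 mm freed it.
- **Camera positions:** before I confirmed the stop by feel, they put the bar's outer end 2–3 mm short of home. The views also differed by a few millimetres sideways. I went by the measured shoe travel.

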